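Refit the hold-in arm's tension spring on the spindle sander

TASK

Fit the loose tension spring back on the spindle sander's hold-in arm: hook it down through the hole in the blue arm, then stretch it and put its eye over the brass post, under the post's head, so that the roller presses the neck blank against the fence. Feel your way with a light hand so that neither hook nor post is forced, do not overstretch the spring (36 mm at most), leave the other things on the bench where they are, and let go when the spring sits securely at both ends.

Things in the scene. Friction and masses are not known exactly. Their poses are not given: they have to be found in the camera images.
- station: Sander table: plywood deck 340 x 320 x 18 mm fixed on the bench, aluminium fence and brown drum at its far side. Origin at the centre of the deck's underside; x towards the fence (face at x = 95 mm, top 73 mm above the bench), y along it, z up. Pivot pillar, 30 mm thick, at x = -25, y = -100 mm; its bolt reaches 64 mm above the bench
- crank (a joint): Swing of the blue hold-in arm on its upright pivot, rad: 0 = roller just touching the blank, larger = swung away. Flat bell crank 6 mm thick, 50 to 56 mm above the bench: the roller is 163 mm from the pivot, the spring hole 85 mm, on a limb 26 mm wide. It stays where it is left; about 1.2 N at the hole swings it, and pulling the hole towards the post closes it
- hole (a point): Centre of the spring hole, 6 mm in diameter, straight through the arm's 6 mm plate, at mid thickness (53 mm above the bench); with the arm closed it lies at x = -110, y = -100 mm of the deck's frame. The plate's edge on the post's side is 9 mm from it. Axes are the arm's: z up, x towards the pivot, y roughly towards the post
- post (a point): Brass anchor post on the deck, near the hole's side: this point is on its upright axis, 49 mm above the bench, in the middle of the neck where the eye belongs. Neck 8 mm thick between a 20 mm collar (top 43 mm above the bench) and a 12 mm round head (underside 52.5, top 57 mm above the bench). With the arm closed it stands 127 mm from the hole
- spring: Tension spring lying on the bench: hook, end block, coil, end block, eye; 108.5 mm long, about 0.12 kg. Origin on the coil's axis in the hook's downward leg; x from hook to eye, z up. Aluminium end blocks 20 long x 18 wide x 22 mm high, centred on the axis at x = 28 and (unstretched) 72 mm. It stretches but hardly bends
- hook_tip (a point): Lowest point of the spring's hook, 10.5 mm below the coil's axis. The hook is 4 mm wire: a leg from a bridge 11 mm above the axis down to this tip, which leans 1.5 mm towards the coil. Let down until the bridge rests on the arm's plate, it puts the coil's axis 47 mm above the bench
- eye (a point): Centre of the spring's round eye, on the axis, 97.5 mm from the hook's leg when unstretched: ring of 4 mm wire, inside 14 mm, lying level when the hook points down
- stretch (a joint): How far the spring is stretched, m: 0 closed up; pull = 3 N + 0.40 N per mm; about 25 mm (13 N) when properly fitted, and 28.5 mm (14.4 N) while its eye is centred over the post's head, the arm being closed. More than 36 mm (17.4 N) spoils it
- roller: Black rubber roller 36 mm in diameter, 25 mm high, under the end of the blue arm. Origin on its axis, 50 mm above the bench
- blank: Mahogany neck blank 420 x 70 x 22 mm lying loose on the deck along the fence, under the roller's reach; origin at the centre of its underside
- wrench: Bystander: steel wrench 150 mm long lying on the bench between robot and deck
- sanding_block: Bystander: cork sanding block 50 x 85 x 24 mm on the bench
- glue: Bystander: yellow glue bottle, 56 mm in diameter, 150 mm high, standing on the bench
- anchor: The whole brass post, 39 mm tall, fixed on the deck at x = -110, y = 27 mm of the deck's frame; origin at the centre of its foot, 18 mm above the bench
Not all that is in view belongs to the job. What is shaped like the spring but pink or purple is not meant.

How it is judged:
By the outcome, as a careful person would: the job done as asked, in the order asked, and still so for the second after the job is handed in, with the robot touching nothing.
It also fails if it takes over 64 s, if anything falls off the work surface, if the arm or the gripper's body presses on something with over 40 N, if the wrist force passes 120 N, or if a joint passes its speed limit or range.

ROBOT

A 7-joint arm with a two-finger parallel gripper is mounted at the origin on the work surface. World frame = base frame: x ahead of the robot, y to its left, z up, the work surface at z = 0. Lengths are in m, angles in rad, forces in N, time in s.
With the tool pointing down it reaches from about 0.425 to 0.95 m from the base axis. Payload 4.7 kg.
Tool frame: the origin (TCP) lies midway between the tips of the shut fingers; the grasp point (between the pads) lies 19 mm behind it; z points along the fingers, y is the direction in which the jaws open and shut (so a half turn about z gives the same grasp; the last joint's range is limited). The gripper opens to 87 mm and grips with 3 to 60 N. Pads are 19 mm wide; open, the fingers measure 117 mm over their backs; the gripper's body (75 mm by 190 mm) begins 51 mm behind the grasp point.
Start: joints at [-1.227, 0.469, -0.049, 1.532, 0.024, 1.141, -0.082], TCP at [0.246, 0.629, 0.223] pointing down, gripper open.
Joint ranges: [-2.59, 2.59], [-0.33, 1.99], [-1.39, 1.29], [0.1, 2.45], [-1.04, 4.18], [0.21, 1.99], [-2.66, 2.66]. Speed limits (rad/s): [2.57, 2.57, 3.14, 3.14, 3.14, 3.14, 3.14].

INTERFACE

Orientations are given as a unit quaternion [w, x, y, z].
In Python, from rig import robot, eyes gives the robot as it stands.
- The arm moves only by the tool step_arm, never from a script. Its argument "commands" is a list of rows, each a list of 3 entries, a list of its own where there are three numbers: the turn, a rotation vector about the world's x, y, z in degrees, then the shift along the world's x, y, z in m, then the opening in per cent of the stroke, from 0 (shut) to 100 (fully open). A call has 1 to 8 rows; each row shifts and turns the commanded pose from where the row before left it; what a row does not reach is not made up. A row lasts 1/10 s, in which the tool goes at most 50 mm and 8.59 degrees, less where a joint would pass 70% of its speed; a pose out of reach is approached as far as the arm can. A call with a gripper value outside its range is refused whole. The fingers move at their own pace and stop on an object; the grip force is fixed at half the most. Time passes only in rows, so rows that do not move let the fingers close. It gives the time, the measured TCP pose, the force and the opening at its end, in the units of the state.
- robot.read_state(): the state, without advancing time (a new reading comes with each control period).
- eyes.camera(name): name is "side" or "top" or "wrist"; returns the picture (384x512x3 uint8, blue, green, red); there is no depth.
- eyes.calibration(name): a dict with "intrinsics" (3x3 intrinsics, pixels), "k1" (the pictures are not rectified: a ray, as slopes to the right and down, at radius r is drawn at 1 + k1 r^2 times it, then the intrinsics apply), "origin" and "attitude" of the camera in the world; the wrist camera has in their place "tool_from_camera" (4x4, takes a point from camera to tool coordinates, whose origin is the TCP and whose axes are the flange's). Camera axes: x right, y down, z forward; pixel columns grow to the right and rows downward; lengths in m; the calibration is good to about 2 mm. A picture is of the moment at which its call begins: read the wrist's pose just before it. calibration takes no time and is no camera call.
- robot.finish_job(): hands the job in, once; it reports no verdict.
Trained networks look in the newest picture that a camera, given by its name, has taken for a name from the list of things; names that differ only in an ending like _2 or _b are one class to them, and where a whole thing is asked for, a point or a joint stands for the part that bears it (a point fixed in the world has none). Each returns a list of dicts, best first, with "confidence" (0 to 1); they miss things now and then, are a little off and sometimes report something else, mostly with a low value. They report only what shows in the picture. A call takes as long as a camera call. They do not tell look-alikes from the thing itself.
- eyes.look_for(name, camera): "position" ([row, column] as shares, 0 to 1, of the picture: columns of its width, rows of its height, amid what is visible of it).
- eyes.cut_out(name, camera): "pixels" (384x512 bool, what is visible of it) and "position" ([row, column] as shares, 0 to 1, of the picture: columns of its width, rows of its height, amid what is visible of it).
The state is a dict: "time_s": time; "joint_positions": joint angles; "joint_vel": joint speeds; "effort": joint torques, N m; "position": TCP position; "eef_rot": TCP orientation; "contact_force": force on the tool from outside, world axes, zero at the start; "moment": the same for the moment, N m; "gripper_width": opening from 0.0 (shut) to 1.0 (fully open).
Only numpy, scipy, OpenCV 4.12 (cv2) and the standard library are available. Lean on these libraries where they do the work, as an engineer would, in place of code of your own. Each camera call takes 0.05 s, during which the arm holds its last target.

## Working session

There is one attempt and no reset: what is moved stays moved. The work goes in short steps, Python scripts to look and compute and a tool call to move; the robot and the scene stay as the last step left them, time stands still between calls to the robot, and variables do not carry over. Pictures are saved under pics/ and viewed, and the job is handed in when it is done.

Besides the shell and the picture viewer there is one more tool, called after "Call:" by a JSON object that holds its "api" and its "payload", one argument or row to a line. step_arm: Moves the arm, as the interface text tells. Its arguments: {"type":"object","properties":{"commands":{"type":"array"}},"required":["commands"]}

```bash
ls -la; mkdir -p pics; cat > h.py <<'E'
import numpy as np, cv2
from rig import robot, eyes
E
python3 - <<'E'
from h import *
s=robot.read_state()
print(s)
for n in ("side","top","wrist"):
    im=eyes.camera(n); cv2.imwrite(f"pics/{n}0.png",im)
    c=eyes.calibration(n); print(n,c)
E
```

```text
total 12
drwxr-xr-x  3 agent agent 4096 Dec  6 14:40 .
drwxr-xr-x 23 root  root  4096 Dec  6 14:40 ..
drwxr-xr-x  2 agent agent 4096 Dec  6 14:40 pics
{'time_s': 0.0, 'joint_positions': array([-1.22685147,  0.46942591, -0.04859187,  1.53369747,  0.02413588,
        1.14098602, -0.08232824]), 'joint_vel': array([ 3.23235117e-04,  8.27928743e-04,  1.09409892e-03, -1.05694634e-03,
       -1.75697483e-03, -9.88872591e-04,  7.41998224e-05]), 'effort': array([-5.92315973e-05, -5.07977879e+01, -8.04632669e-02, -2.36154306e+01,
       -6.12695049e-02,  3.79800063e-02,  1.78953019e-04]), 'position': array([0.24566334, 0.62806549, 0.2215084 ]), 'eef_rot': array([-1.27101566e-04,  1.85336703e-01,  9.82674603e-01, -9.56552893e-04]), 'contact_force': array([-0.14324055,  0.2029826 ,  0.28079641]), 'moment': array([-0.00767875,  0.04616385, -0.03694182]), 'gripper_width': 1.002346435410632}
side {'intrinsics': array([[445.13336382,   0.        , 253.44909863],
       [  0.        , 445.13336382, 184.0475036 ],
       [  0.        ,   0.        ,   1.        ]]), 'k1': -0.17060436177488983, 'origin
[... 320 characters left out ...]
14, 'origin': array([ 0.3850922 , -0.04957277,  1.42697107]), 'attitude': array([ 0.04402386, -0.70003032,  0.71146466, -0.04286599])}
wrist {'intrinsics': array([[297.16619047,   0.        , 256.34010286],
       [  0.        , 297.16619047, 189.19334624],
       [  0.        ,   0.        ,   1.        ]]), 'k1': -0.03590491291464372, 'tool_from_camera': array([[-2.27040757e-05, -9.65056091e-01, -2.62043396e-01,
         7.10883735e-02],
       [ 9.99999968e-01, -8.76371400e-05,  2.36108529e-04,
        -5.82445223e-05],
       [-2.50822708e-04, -2.62043382e-01,  9.65056062e-01,
        -1.62341223e-01],
       [ 0.00000000e+00,  0.00000000e+00,  0.00000000e+00,
         1.00000000e+00]])}
```

View pics/side0.png

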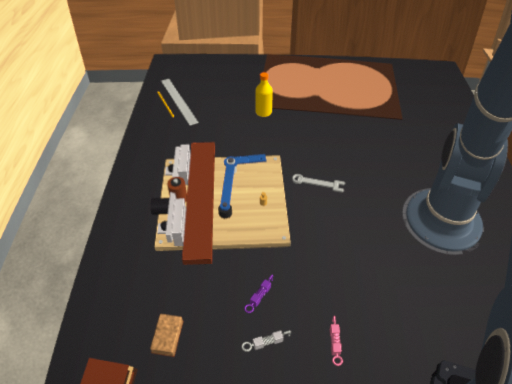

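View pics/top0.png

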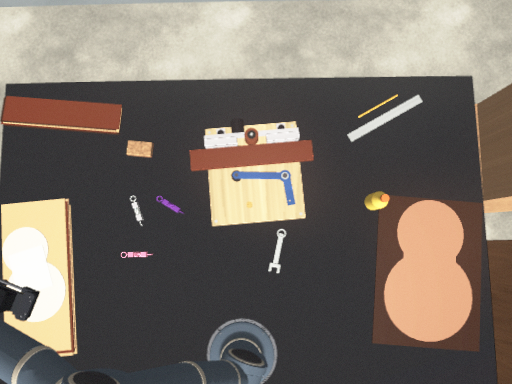

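View pics/wrist0.png

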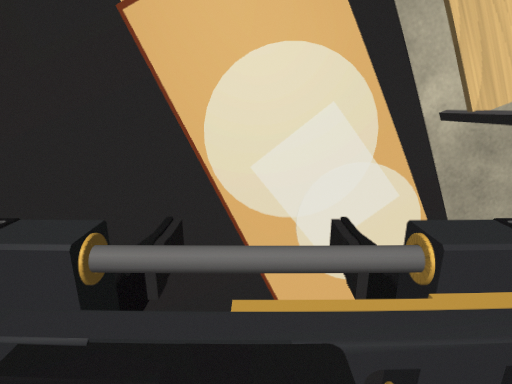

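The silver spring (side 267,341 / top 137,210) is the one meant. The purple (side 260,293) and pink (side 336,340) springs are look-alikes. I'll take an enlarged crop to confirm, then measure.

```bash
cat > h.py <<'E'
import numpy as np, cv2
from rig import robot, eyes
from scipy.spatial.transform import Rotation as R
def q2R(q): return R.from_quat([q[1],q[2],q[3],q[0]])
def campose(n,state=None):
    c=eyes.calibration(n)
    if n=='wrist':
        T=np.array(c['tool_from_camera']); Rt=q2R(state['eef_rot']).as_matrix()
        return c, Rt@T[:3,:3], state['position']+Rt@T[:3,3]
    return c, q2R(c['attitude']).as_matrix(), np.array(c['origin'])
def ray(n,u,v,state=None):
    c,Rm,o=campose(n,state); K=c['intrinsics']
    x=(u-K[0,2])/K[0,0]; y=(v-K[1,2])/K[1,1]; d=np.array([x,y]); s=d.copy()
    for _ in range(20): s=d/(1+c['k1']*(s@s))
    w=Rm@np.array([s[0],s[1],1]); return o,w
def onz(n,u,v,z,state=None):
    o,w=ray(n,u,v,state); return o+w*(z-o[2])/w[2]
def proj(n,P,state=None):
    c,Rm,o=campose(n,state); K=c['intrinsics']
    p=Rm.T@(np.array(P)-o); s=p[:2]/p[2]; s=s*(1+c['k1']*(s@s)); return K[0,0]*s[0]+K[0,2],K[1,1]*s[1]+K[1,2]
E
python3 - <<'E'
from h import *
for n in ("side","top"):
    im=cv2.imread(f"pics/{n}0.png")
    if n=="side": cr=im[265:375,225:355]
    else: cr=im[185:265,110:200]
    cv2.imwrite(f"pics/{n}0c.png",cv2.resize(cr,None,fx=6,fy=6,interpolation=cv2.INTER_CUBIC)[:600,:800])
    cr=im[140:265,150:300] if n=="side" else im[115:230,185:320]
    cv2.imwrite(f"pics/{n}0d.png",cv2.resize(cr,None,fx=4.8,fy=4.8,interpolation=cv2.INTER_CUBIC))
    im=eyes.camera(n)
    zs=dict(spring=.011,eye=.011,hook_tip=.003,hole=.053,post=.049,roller=.05,anchor=.04,station=.018,blank=.03)
    for k,z in zs.items():
        r=eyes.look_for(k,n)
        for d in r[:4]:
            v,u=d['position'][0]*384,d['position'][1]*512
            print(n,k,round(d['confidence'],2),round(u,1),round(v,1),onz(n,u,v,z).round(4))
E
```

```text
side spring 0.92 336.3 342.3 [0.3328 0.3578 0.011 ]
side spring 0.87 258.1 295.6 [0.503 0.246 0.011]
side spring 0.84 262.7 339.6 [0.4908 0.3535 0.011 ]
side eye 0.72 336.5 349.0 [0.3336 0.3732 0.011 ]
side eye 0.68 254.9 296.4 [0.5102 0.2483 0.011 ]
side hook_tip 0.89 334.9 338.7 [0.3337 0.3458 0.003 ]
side hook_tip 0.89 257.8 293.0 [0.5039 0.2347 0.003 ]
side hook_tip 0.73 267.5 338.0 [0.4804 0.346  0.003 ]
side hook_tip 0.34 323.3 181.2 [ 0.3242 -0.1298  0.003 ]
side hole 0.68 227.7 177.8 [ 0.5928 -0.0876  0.053 ]
side hole 0.55 261.9 97.0 [ 0.5053 -0.4651  0.053 ]
side post 0.57 264.2 195.3 [ 0.4929 -0.0297  0.049 ]
side roller 0.53 224.7 214.7 [0.5919 0.0399 0.05  ]
side anchor 0.55 263.6 201.4 [ 0.4943 -0.0162  0.04  ]
side anchor 0.47 163.3 332.2 [0.7008 0.3578 0.04  ]
side station 0.79 231.0 206.6 [ 0.5806 -0.0149  0.018 ]
side blank 0.93 198.1 208.3 [0.6656 0.0036 0.03  ]
top spring 0.68 137.7 254.2 [0.3324 0.3499 0.011 ]
top spring 0.65 172.2 204.9 [0.4984 0.2336 0.011 ]
top spring 0.56 137.0 207.6 [0.491  0.3549 0.011 ]
top eye 0.42 132.5 252.7 [0.3377 0.3677 0.011 ]
top hook_tip 0.71 135.3 256.2 [0.3255 0.3602 0.003 ]
top hook_tip 0.52 171.6 206.5 [0.4935 0.2371 0.003 ]
top post 0.49 246.8 154.4 [ 0.663 -0.026  0.049]
top post 0.41 133.8 206.9 [0.4907 0.355  0.049 ]
top station 0.83 256.3 182.6 [ 0.5701 -0.0568  0.018 ]
top blank 0.9 249.3 155.2 [ 0.6638 -0.0343  0.03  ]
```

View pics/side0c.png

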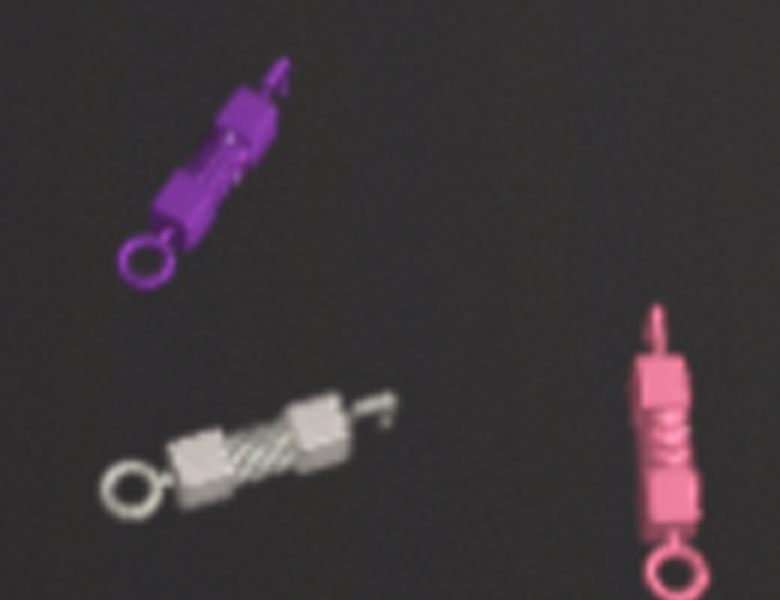

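View pics/side0d.png

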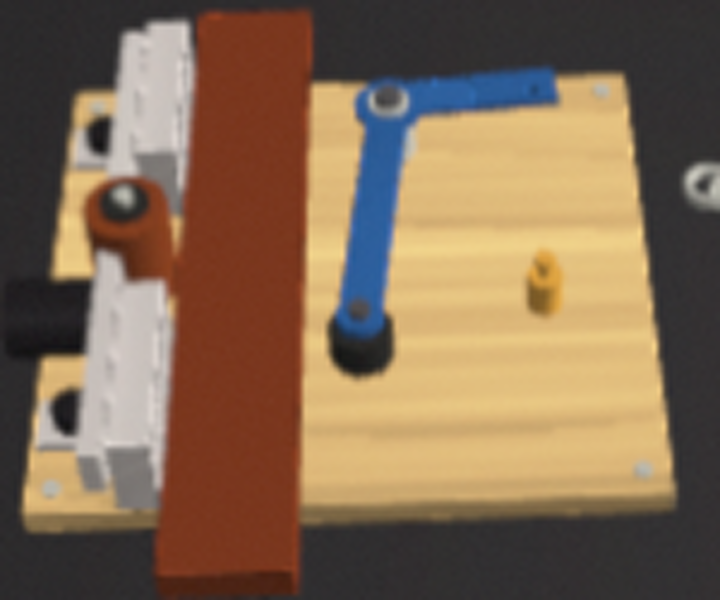

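View pics/top0d.png

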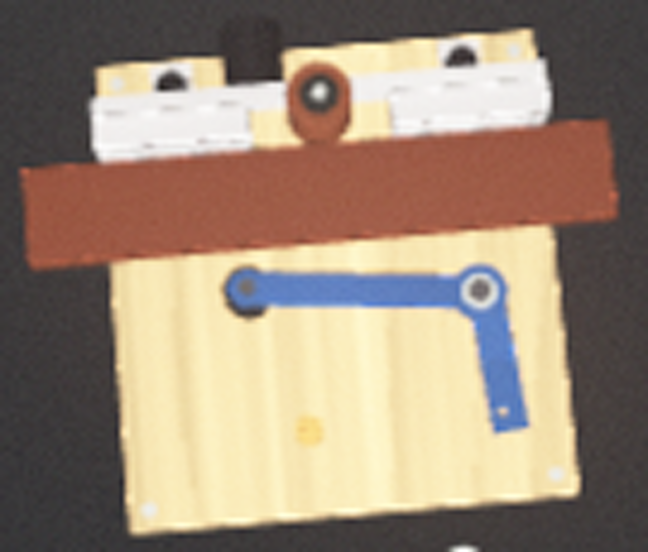

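View pics/top0c.png

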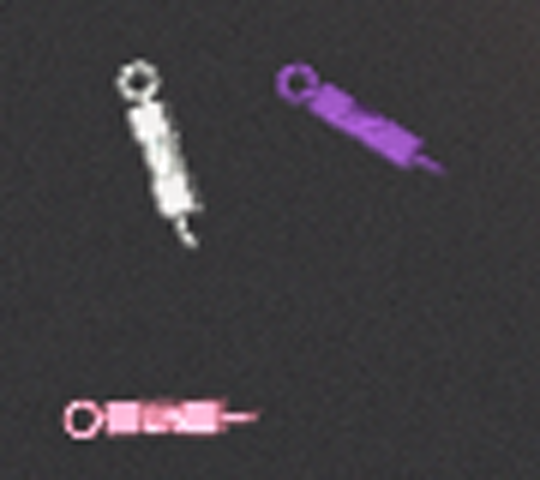

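Silver spring confirmed in the crops: eye at side (247,346.5), hook at side (290,332). Next I'll work out the station and spring poses from both cameras.

```bash
python3 - <<'E'
from h import *
S=lambda x,y:(x/6+225,y/6+265)
T=lambda x,y:(x/6+110,y/6+185)
print("eye side",onz('side',*S(132,489),.011),"top",onz('top',*T(138,80),.011))
print("hook side",onz('side',*S(392,398),.022),"top",onz('top',*T(188,240),.02))
sd=lambda x,y:(x/4.8+150,y/4.8+140)
td=lambda x,y:(x/4.8+185,y/4.8+115)
print("post head s",onz('side',*sd(545,265),.057),"t",onz('top',*td(310,430),.057))
print("hole s",onz('side',*sd(535,90),.056),"t",onz('top',*td(503,411),.056))
print("pivot s",onz('side',*sd(387,98),.064),"t",onz('top',*td(481,290),.064))
print("rollerbolt s",onz('side',*sd(358,310),.058),"t",onz('top',*td(247,288),.058))
for n,f,L in (('side',sd,[(25,520),(677,495),(625,73)]),('top',td,[(133,533),(579,494),(95,66),(532,30)])):
    for p in L: print(n,'deck corner',p,onz(n,*f(*p),.018))
E
```

```text
eye side [0.52386459 0.37018369 0.011     ] top [0.52323097 0.36939528 0.011     ]
hook side [0.43194375 0.33814335 0.022     ] top [0.43082157 0.33651939 0.02      ]
post head s [ 0.49467886 -0.02270013  0.057     ] t [ 0.49166661 -0.03307251  0.057     ]
hole s [ 0.50222618 -0.16218933  0.056     ] t [ 0.50275643 -0.16704206  0.056     ]
pivot s [ 0.58800162 -0.14474705  0.064     ] t [ 0.58658566 -0.15332424  0.064     ]
rollerbolt s [0.59372673 0.01306345 0.058     ] t [0.59156112 0.00940414 0.058     ]
side deck corner (25, 520) [0.76047218 0.12679928 0.018     ]
side deck corner (677, 495) [0.42424958 0.10080468 0.018     ]
side deck corner (625, 73) [ 0.4469314  -0.21954906  0.018     ]
top deck corner (133, 533) [0.42367624 0.09373111 0.018     ]
top deck corner (579, 494) [ 0.44610596 -0.2226336   0.018     ]
top deck corner (95, 66) [0.76303159 0.12020847 0.018     ]
top deck corner (532, 30) [ 0.78464812 -0.19899778  0.018     ]
```

Call:
{"api": "step_arm", "payload": {
  "commands": [
    [[0,0,-8.2],[0.011,-0.017,0],100],
    [[0,0,-8.2],[0.011,-0.017,0],100],
    [[0,0,-8.2],[0.011,-0.017,0],100],
    [[0,0,-8.2],[0.011,-0.017,0],100],
    [[0,0,-8.2],[0.011,-0.017,0],100],
    [[0,0,-8.2],[0.011,-0.017,0],100],
    [[0,0,-8.2],[0.011,-0.017,0],100],
    [[0,0,-8.2],[0.011,-0.017,0],100]
  ]
}}

```text
time_s: 1.95
position: [0.3342, 0.492, 0.2227]
eef_rot: [-0.0, 0.69, 0.724, 0.0]
contact_force: [0.5, -0.6, 0.6]
gripper_width: 1.0
```

Call:
{"api": "step_arm", "payload": {
  "commands": [
    [[0,0,-8.2],[0.011,-0.017,-0.008],100],
    [[0,0,-8.2],[0.011,-0.017,-0.008],100],
    [[0,0,-8.2],[0.011,-0.017,-0.008],100],
    [[0,0,-8.2],[0.011,-0.017,-0.008],100],
    [[0,0,-8.2],[0.011,-0.017,-0.008],100],
    [[0,0,-8.2],[0.011,-0.017,-0.008],100],
    [[0,0,-8.2],[0.011,-0.017,-0.008],100],
    [[0,0,-8.2],[0.011,-0.017,-0.008],100]
  ]
}}

```text
time_s: 2.75
position: [0.4222, 0.3562, 0.1585]
eef_rot: [-0.0, 0.972, 0.234, 0.0]
contact_force: [0.7, 0.5, 0.4]
gripper_width: 1.001
```

Call:
{"api": "step_arm", "payload": {
  "commands": [
    [[0,0,-8.2],[0.013,-0.018,0],100],
    [[0,0,0],[0,0,0],100],
    [[0,0,0],[0,0,0],100]
  ]
}}

```text
time_s: 3.05
position: [0.4348, 0.339, 0.1587]
eef_rot: [-0.0, 0.986, 0.168, 0.0]
contact_force: [-0.2, 0.8, -0.0]
gripper_width: 1.002
```

```bash
python3 - <<'E'
from h import *
s=robot.read_state(); print(s['position'],q2R(s['eef_rot']).as_matrix().round(4).tolist(),s['joint_positions'].round(2),s['time_s'],s['contact_force'])
im=eyes.camera('wrist'); cv2.imwrite('pics/w1.png',im); np.save('pics/w1.npy',np.r_[s['position'],s['eef_rot']])
E
```

```text
[0.43479342 0.33902928 0.15874807] [[0.9437, 0.3309, 0.0001], [0.3309, -0.9437, 0.0006], [0.0003, -0.0005, -1.0]] [-1.16  0.36  0.53  1.92 -0.23  0.91 -1.75] 3.05 [-0.20023623  0.76142681 -0.03939347]
```

View pics/w1.png

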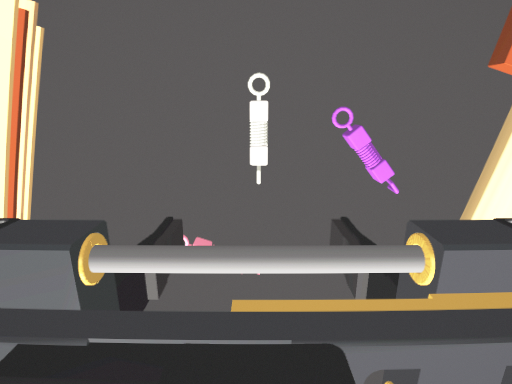

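```bash
cat >> h.py <<'E'
def st(f):
    a=np.load(f); return dict(position=a[:3],eef_rot=a[3:])
def snap(tag):
    s=robot.read_state(); im=eyes.camera('wrist'); cv2.imwrite(f'pics/{tag}.png',im); np.save(f'pics/{tag}.npy',np.r_[s['position'],s['eef_rot']]); return im,s
E
python3 - <<'E'
from h import *
im=cv2.imread('pics/w1.png'); s=st('pics/w1.npy')
cv2.imwrite('pics/w1c.png',cv2.resize(im[65:190,220:300],None,fx=4.7,fy=4.7,interpolation=cv2.INTER_CUBIC))
g=im.astype(int).min(2); m=(g>110); m[:, :235]=0; m[:,285:]=0; m[200:]=0
for r in range(70,190,4):
    c=np.where(m[r])[0]
    if len(c): print(r,c.min(),c.max(),len(c))
rr=np.where(m.any(1))[0]; print(rr.min(),rr.max())
Rm=q2R(s['eef_rot']).as_matrix()
def tool(u,v,z): return (Rm.T@(onz('wrist',u,v,z,s)-s['position']))[:2]
print('eye',tool(259,84.5,.011),onz('wrist',259,84.5,.011,s))
print('hook bottom edge',tool(259,184,.022),onz('wrist',259,184,.022,s))
E
```

```text
74 253 265 13
78 249 268 16
82 247 269 11
86 247 269 11
90 249 268 14
94 253 264 12
98 256 260 5
102 249 268 20
106 249 268 20
110 249 268 20
114 249 268 20
118 249 268 20
122 250 267 18
126 249 267 19
130 249 267 19
134 250 267 18
138 250 267 18
142 249 267 19
146 250 267 18
150 249 267 19
154 249 267 19
158 249 267 19
162 249 267 19
166 256 260 5
170 256 260 5
174 256 260 5
178 256 260 5
182 256 260 5
72 184
eye [0.09521893 0.00292324] [0.52562578 0.36786602 0.011     ]
hook bottom edge [-0.00370451  0.00304404] [0.43231554 0.33500834 0.022     ]
```

View pics/w1c.png

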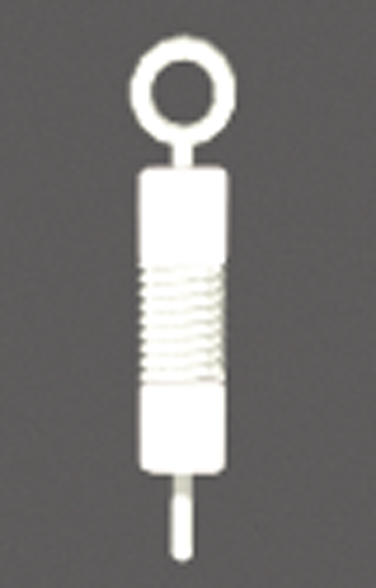

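Call:
{"api": "step_arm", "payload": {
  "commands": [
    [[0,0,0],[0.0135,0.0042,-0.012],45],
    [[0,0,0],[0.0135,0.0042,-0.012],45],
    [[0,0,0],[0.0135,0.0042,-0.012],45],
    [[0,0,0],[0.0135,0.0042,-0.012],45],
    [[0,0,0],[0.0129,0.004,-0.012],45],
    [[0,0,0],[0,0,-0.02],45],
    [[0,0,0],[0,0,0],45]
  ]
}}

```text
time_s: 3.8
position: [0.4993, 0.36, 0.076]
eef_rot: [0.001, 0.986, 0.169, -0.002]
contact_force: [-0.5, 0.1, -0.2]
gripper_width: 0.483
```

```bash
python3 - <<'E'
from h import *
im,s=snap('w2'); print(s['position'],s['gripper_width'],s['time_s'],s['contact_force'])
E
```

```text
[0.49933592 0.36002386 0.07604016] 0.48263894026791515 3.8 [-0.51601416  0.09056702 -0.21245754]
```

View pics/w2.png

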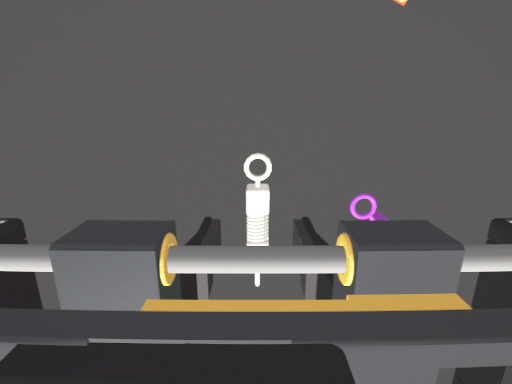

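```bash
python3 - <<'E'
from h import *
s=st('pics/w2.npy'); Rm=q2R(s['eef_rot']).as_matrix(); print(Rm.round(4).tolist())
r=robot.read_state(); print(r['position'],r['joint_vel'].round(3))
def tool(u,v,z): return (Rm.T@(onz('wrist',u,v,z,s)-s['position']))[:2]
print('eye',tool(258,167.7,.011),'block top',tool(258,185,.022)); 
for P in ([0.0,0,-.019],): 
    print(proj('wrist',s['position']+Rm@np.array([0,0,-.019]),s))
E
```

```text
[[0.9431, 0.3326, -0.0046], [0.3326, -0.9431, -0.0026], [-0.0052, 0.0009, -1.0]]
[0.50008439 0.3602084  0.07741018] [-0.005 -0.029  0.019 -0.017  0.006 -0.002 -0.003]
eye [0.02744927 0.00156681] block top [0.01636918 0.00152233]
(np.float64(255.83502765179395), np.float64(249.08391781988126))
```

Call:
{"api": "step_arm", "payload": {
  "commands": [
    [[0,0,0],[0,0,-0.025],45],
    [[0,0,0],[0,0,-0.025],45],
    [[0,0,0],[0,0,-0.015],45],
    [[0,0,0],[0,0,-0.0085],45],
    [[0,0,0],[0,0,0],45],
    [[0,0,0],[0,0,0],45]
  ]
}}

```text
time_s: 4.45
position: [0.5023, 0.3599, 0.006]
eef_rot: [-0.0, 0.986, 0.167, 0.001]
contact_force: [1.5, -0.4, 0.5]
gripper_width: 0.449
```

```bash
python3 - <<'E'
from h import *
im,s=snap('w3'); print(s['position'],s['gripper_width'],s['time_s'],s['contact_force'])
Rm=q2R(s['eef_rot']).as_matrix(); print(Rm.round(4).tolist())
E
```

```text
[0.50233549 0.35993961 0.0059862 ] 0.44947329631129385 4.45 [ 1.46510586 -0.44441263  0.49531276]
[[0.9441, 0.3297, 0.0013], [0.3297, -0.9441, 0.0009], [0.0015, -0.0005, -1.0]]
```

View pics/w3.png

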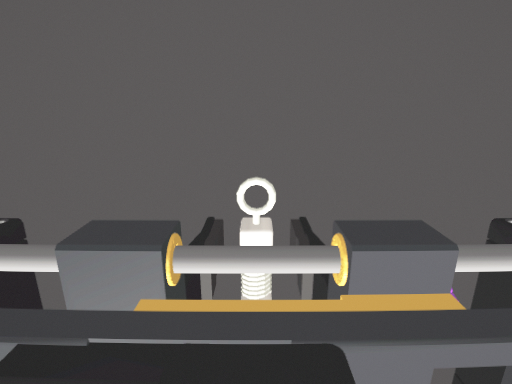

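Call:
{"api": "step_arm", "payload": {
  "commands": [
    [[0,0,0],[0,0,0],0],
    [[0,0,0],[0,0,0],0],
    [[0,0,0],[0,0,0],0],
    [[0,0,0],[0,0,0],0],
    [[0,0,0],[0,0,0],0],
    [[0,0,0],[0,0,0],0]
  ]
}}

```text
time_s: 5.1
position: [0.5018, 0.3596, 0.0054]
eef_rot: [-0.0, 0.986, 0.167, 0.0]
contact_force: [-1.0, -0.7, 2.7]
gripper_width: 0.207
```

```bash
python3 - <<'E'
from h import *
im,s=snap('w4'); print(s['position'],s['gripper_width'],s['gripper_width']*87,s['time_s'],s['contact_force'],s['joint_vel'].round(3))
Rm=q2R(s['eef_rot']).as_matrix(); print(Rm.round(4).tolist())
cv2.imwrite('pics/w4c.png',cv2.resize(im[160:310,180:335],None,fx=4,fy=4,interpolation=cv2.INTER_CUBIC))
E
```

```text
[0.50180387 0.3596238  0.0053627 ] 0.20740571872456923 18.04429752903752 5.1 [-0.98927216 -0.727268    2.72645014] [-0.     0.001  0.001 -0.     0.002  0.    -0.001]
[[0.9441, 0.3296, 0.0002], [0.3296, -0.9441, 0.0003], [0.0003, -0.0002, -1.0]]
```

View pics/w4c.png

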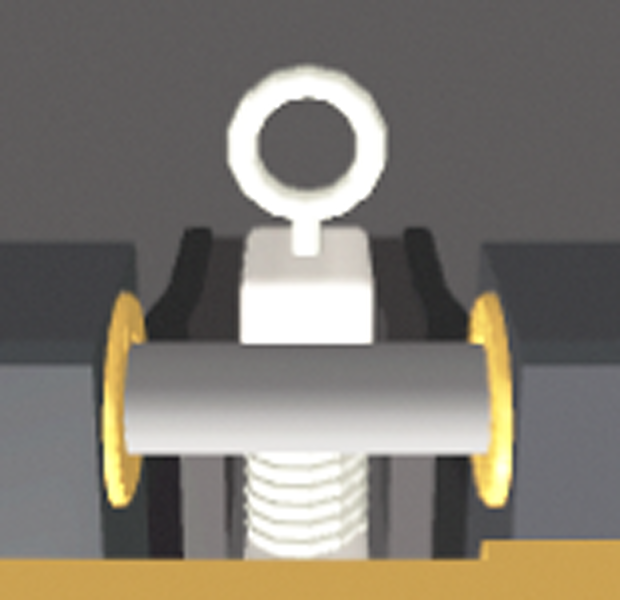

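Call:
{"api": "step_arm", "payload": {
  "commands": [
    [[0,0,0],[0,0,0.01],0],
    [[0,0,0],[0,0,0.03],0],
    [[0,0,0],[0,0,0.04],0],
    [[0,0,3],[0,-0.015,0.04],0],
    [[0,0,7],[0,-0.03,0.025],0],
    [[0,0,7],[0,-0.035,0],0],
    [[0,0,7],[0,-0.035,0],0],
    [[0,0,7],[0,-0.035,0],0]
  ]
}}

```text
time_s: 5.95
position: [0.5014, 0.208, 0.1507]
eef_rot: [0.0, 0.904, 0.427, 0.0]
contact_force: [0.9, -0.9, -0.6]
gripper_width: 0.204
```

Call:
{"api": "step_arm", "payload": {
  "commands": [
    [[0,0,7],[0,-0.035,0],0],
    [[0,0,7],[0,-0.035,0],0],
    [[0,0,7],[0,-0.035,0],0],
    [[0,0,7],[0,-0.035,0],0],
    [[0,0,7],[0,-0.035,0],0],
    [[0,0,6],[-0.005,-0.035,0],0],
    [[0,0,3],[0,-0.035,0],0],
    [[0,0,0],[0,-0.035,0],0]
  ]
}}

```text
time_s: 6.75
position: [0.4961, -0.0722, 0.1504]
eef_rot: [0.0, 0.68, 0.733, 0.0]
contact_force: [0.7, 0.1, -1.9]
gripper_width: 0.204
```

Call:
{"api": "step_arm", "payload": {
  "commands": [
    [[0,0,0],[0,-0.035,0],0],
    [[0,0,0],[0,-0.035,0],0],
    [[0,0,0],[0,-0.035,0],0],
    [[0,0,0],[0,-0.02,0],0],
    [[0,0,0],[0,0,0],0],
    [[0,0,0],[0,0,0],0],
    [[0,0,0],[0,0,0],0]
  ]
}}

```text
time_s: 7.45
position: [0.4967, -0.1939, 0.15]
eef_rot: [-0.0, 0.68, 0.733, 0.0]
contact_force: [-0.0, 0.6, -1.3]
gripper_width: 0.2
```

```bash
python3 - <<'E'
from h import *
im,s=snap('w5'); print(s['position'],s['gripper_width'],s['time_s'],s['contact_force'],s['joint_vel'].round(3),s['joint_positions'].round(2))
Rm=q2R(s['eef_rot']).as_matrix(); print(Rm.round(4).tolist(),np.degrees(np.arctan2(Rm[1,0],Rm[0,0])))
E
```

```text
[ 0.49671633 -0.19392999  0.14995351] 0.19962947248322502 7.45 [-0.01230732  0.61900567 -1.29926221] [-0.006  0.    -0.004 -0.001  0.002 -0.003  0.004] [-0.04  0.33  0.42  1.97 -0.18  0.88  0.54]
[[-0.076, 0.9971, -0.0004], [0.9971, 0.076, 0.001], [0.0011, -0.0003, -1.0]] 94.3560754953155
```

View pics/w5.png

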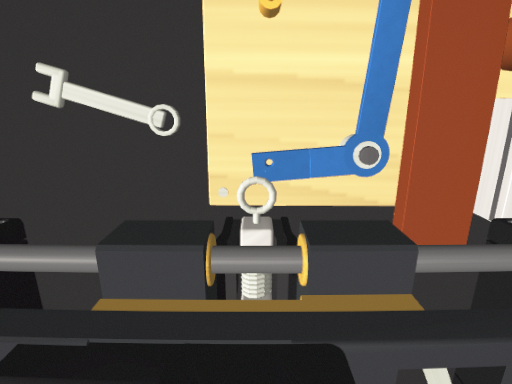

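```bash
python3 - <<'E'
from h import *
im=cv2.imread('pics/w5.png')
cv2.imwrite('pics/w5c.png',cv2.resize(im[130:225,210:300],None,fx=6,fy=6,interpolation=cv2.INTER_CUBIC))
cv2.imwrite('pics/w5d.png',cv2.resize(im[0:30,240:300],None,fx=10,fy=10,interpolation=cv2.INTER_CUBIC))
E
```

```text
(no output)
```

View pics/w5c.png

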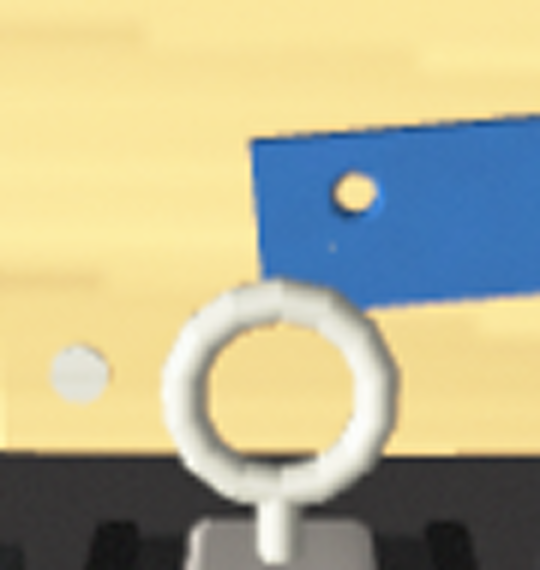

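View pics/w5d.png

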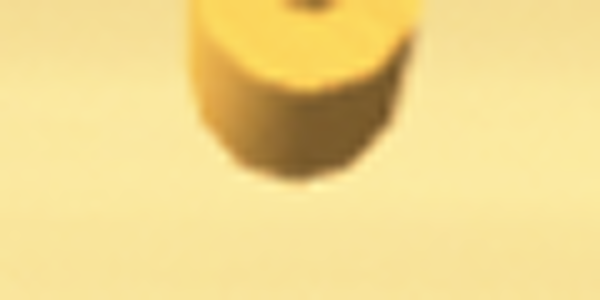

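```bash
cat >> h.py <<'E'
def tool(s,u,v,z):
    Rm=q2R(s['eef_rot']).as_matrix(); return (Rm.T@(onz('wrist',u,v,z,s)-s['position']))
E
python3 - <<'E'
from h import *
s4=st('pics/w4.npy'); s=st('pics/w5.npy')
print('eye at grasp',tool(s4,256.75,195.75,.011))
print('eye held',tool(s,*(280/6+210,393/6+130),.1555))
print('hole',onz('wrist',269.5,162.2,.056,s),tool(s,269.5,162.2,.056))
print('pivot',onz('wrist',369,155,.064,s))
print('post head',onz('wrist',271,1,.057,s))
E
```

```text
eye at grasp [ 0.02501366  0.0005699  -0.00563076]
eye held [ 0.02512424  0.00052424 -0.00551976]
hole [ 0.50653843 -0.16685274  0.056     ] [0.02615243 0.01187848 0.09397801]
pivot [ 0.58935708 -0.15286004  0.064     ]
post head [ 0.49677949 -0.04126239  0.057     ]
```

Call:
{"api": "step_arm", "payload": {
  "commands": [
    [[0,0,0],[0.0025,-0.016,-0.03],0],
    [[0,0,0],[0.0025,-0.016,-0.03],0],
    [[0,0,0],[0,0,-0.01],0],
    [[0,0,0],[0,0,0],0],
    [[0,0,0],[0,0,0],0],
    [[0,0,0],[0,0,0],0]
  ]
}}

```text
time_s: 8.1
position: [0.5028, -0.2268, 0.0814]
eef_rot: [0.001, 0.68, 0.733, 0.001]
contact_force: [0.4, 0.6, -0.1]
gripper_width: 0.203
```

```bash
python3 - <<'E'
from h import *
im,s=snap('w6'); print(s['position'],s['gripper_width'],s['time_s'],s['contact_force'],s['joint_vel'].round(3))
E
```

```text
[ 0.50279425 -0.22680247  0.08135763] 0.20294015643366523 8.1 [ 0.40659997  0.5500717  -0.14382772] [ 0.003 -0.003  0.003  0.     0.001 -0.     0.003]
```

View pics/w6.png

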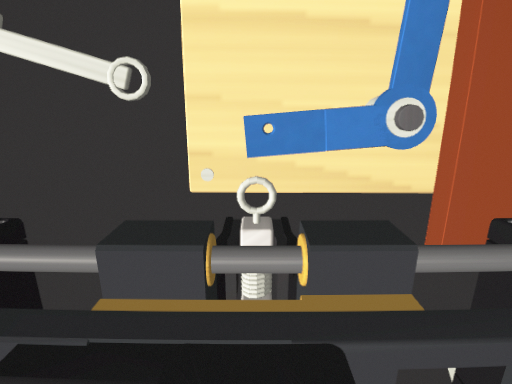

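```bash
python3 - <<'E'
from h import *
im=cv2.imread('pics/w6.png')
cv2.imwrite('pics/w6c.png',cv2.resize(im[95:170,235:335],None,fx=8,fy=8,interpolation=cv2.INTER_LANCZOS4))
s=st('pics/w6.npy'); Rm=q2R(s['eef_rot']).as_matrix(); print(np.degrees(np.arctan2(Rm[1,0],Rm[0,0])))
E
```

```text
94.32529132048893
```

View pics/w6c.png

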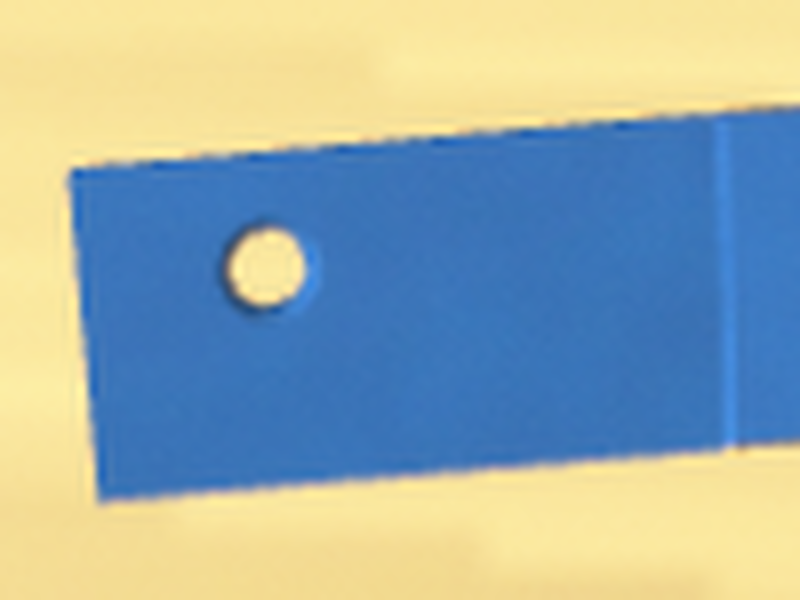

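```bash
python3 - <<'E'
from h import *
s4=st('pics/w4.npy'); s5=st('pics/w5.npy'); s=st('pics/w6.npy')
print('eye',tool(s4,256.4,195.4,.011),tool(s5,256.25,195.1,.1555))
for z in (.053,.0555):
  print('hole5',onz('wrist',269.1,161.75,z,s5),'hole6',onz('wrist',268,127.9,z,s),tool(s,268,127.9,z))
print('pivot',onz('wrist',408.5,117.5,.064,s))
print('hole top/side est: side z056 .5022 -.1622 ; top .5028 -.1670')
E
```

```text
eye [ 0.02521455  0.00037821 -0.00563067] [ 0.02535376  0.00029582 -0.00551945]
hole5 [ 0.5063265  -0.16699144  0.053     ] hole6 [ 0.50606386 -0.16680885  0.053     ] [0.05958349 0.00771691 0.02836084]
hole5 [ 0.50618487 -0.16656806  0.0555    ] hole6 [ 0.5059489  -0.16666391  0.0555    ] [0.05973604 0.00761921 0.02586056]
pivot [ 0.58851258 -0.15345364  0.064     ]
hole top/side est: side z056 .5022 -.1622 ; top .5028 -.1670
```

Call:
{"api": "step_arm", "payload": {
  "commands": [
    [[0,0,0],[0,0.03,0],0],
    [[0,0,0],[0,0.04,0],0],
    [[0,0,0],[-0.001,0.04,0],0],
    [[0,0,0],[-0.001,0.02,0],0],
    [[0,0,0],[0,0,0],0],
    [[0,0,0],[0,0,0],0],
    [[0,0,0],[0,0,0],0],
    [[0,0,0],[0,0,0],0]
  ]
}}

```text
time_s: 8.95
position: [0.4998, -0.0989, 0.0804]
eef_rot: [0.0, 0.681, 0.732, 0.0]
contact_force: [-0.2, -0.3, -1.0]
gripper_width: 0.206
```

```bash
python3 - <<'E'
from h import *
im,s=snap('w7'); print(s['position'],s['gripper_width'],s['time_s'],s['contact_force'],s['joint_vel'].round(3))
Rm=q2R(s['eef_rot']).as_matrix(); print(np.degrees(np.arctan2(Rm[1,0],Rm[0,0])))
cv2.imwrite('pics/w7c.png',cv2.resize(im[90:215,190:330],None,fx=4.8,fy=4.8,interpolation=cv2.INTER_LANCZOS4))
im=eyes.camera('side'); cv2.imwrite('pics/s7.png',cv2.resize(im[140:265,150:300],None,fx=4.8,fy=4.8,interpolation=cv2.INTER_LANCZOS4))
E
```

```text
[ 0.49982895 -0.09894153  0.08038144] 0.20590729967176585 8.95 [-0.20132107 -0.3263922  -0.97733105] [ 0.001  0.004 -0.005  0.001 -0.002  0.001  0.001]
94.11214410154673
```

View pics/w7.png

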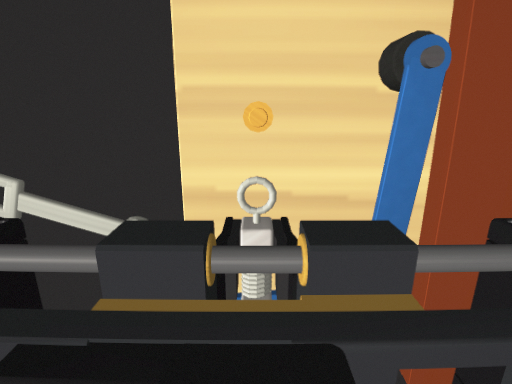

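View pics/w7c.png

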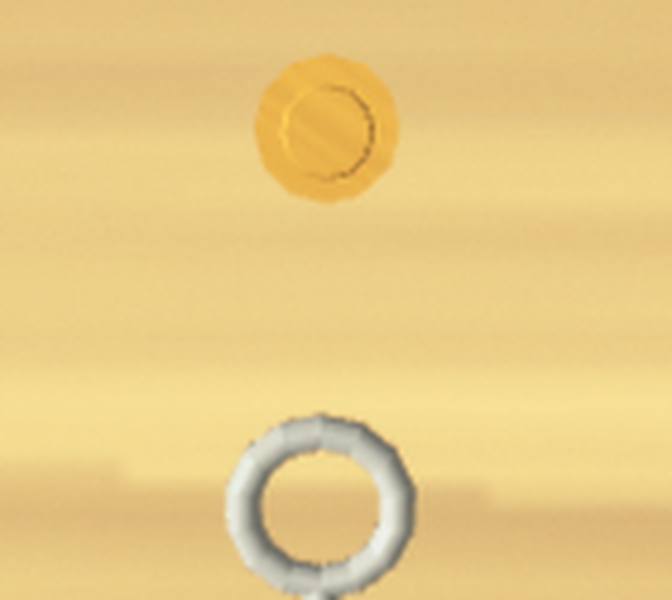

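View pics/s7.png

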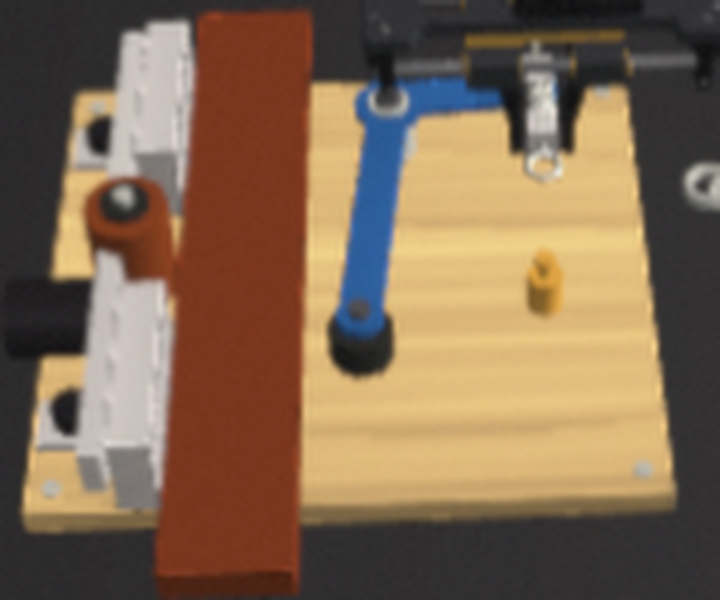

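```bash
python3 - <<'E'
from h import *
s=st('pics/w7.npy'); Rm=q2R(s['eef_rot']).as_matrix()
P=onz('wrist',258.15,117.1,.057,s); print('post',P,tool(s,258.15,117.1,.057),'collar',onz('wrist',257.7,116.3,.043,s))
H=np.array([.5061,-.1668]); d=P[:2]-H; print('dist',np.linalg.norm(d),'ang',np.degrees(np.arctan2(d[1],d[0])))
print('eye',tool(s,(321.5/4.8-.5)+190,(507.5/4.8-.5)+90,.0860))
hook=np.array([-.0722,.00035,0]); print('hook now', (s['position']+Rm@hook)[:2])
E
```

```text
post [ 0.49654627 -0.03265937  0.057     ] [0.06636031 0.00146301 0.02334439] collar [ 0.49634164 -0.03253727  0.043     ]
dist 0.13448041373185265 ang 94.0738249043739
eye [ 0.0253139   0.00042187 -0.00563279]
hook now [ 0.50535542 -0.17093054]
```

Call:
{"api": "step_arm", "payload": {
  "commands": [
    [[0,0,0],[0.0008,0.0034,-0.005],0],
    [[0,0,0],[0,0,-0.01],0],
    [[0,0,0],[0,0,0],0],
    [[0,0,0],[0,0,0],0],
    [[0,0,0],[0,0,0],0],
    [[0,0,0],[0,0,0],0]
  ]
}}

```text
time_s: 9.65
position: [0.5007, -0.0942, 0.0652]
eef_rot: [0.0, 0.68, 0.733, 0.0]
contact_force: [-0.0, 0.1, -1.4]
gripper_width: 0.204
```

```bash
cat > rd.py <<'E'
from h import *
s=robot.read_state(); Rm=q2R(s['eef_rot']).as_matrix()
e=lambda x: (s['position']+Rm@np.array([x,.00035,-.0056]))
print('t',s['time_s'],'pos',s['position'].round(4),'yaw',np.degrees(np.arctan2(Rm[1,0],Rm[0,0])).round(2),'pitch',np.degrees(np.arcsin(Rm[2,0])).round(2),'F',s['contact_force'].round(2),'M',s['moment'].round(3),'g',round(s['gripper_width'],3))
print('hook',e(-.0722).round(4),'eye',e(.0253).round(4))
E
python3 rd.py;python3 rd.py
```

```text
t 9.65 pos [ 0.5007 -0.0942  0.0652] yaw 94.24 pitch -0.0 F [-0.02  0.06 -1.36] M [-0.042  0.088 -0.025] g 0.204
hook [ 0.5064 -0.1662  0.0708] eye [ 0.4992 -0.069   0.0708]
t 9.65 pos [ 0.5007 -0.0942  0.0652] yaw 94.24 pitch -0.0 F [-0.02  0.06 -1.36] M [-0.042  0.088 -0.025] g 0.204
hook [ 0.5064 -0.1662  0.0708] eye [ 0.4992 -0.069   0.0708]
```

Call:
{"api": "step_arm", "payload": {
  "commands": [
    [[0,0,0],[-0.0003,-0.0012,0],0],
    [[0,0,0],[0,0,-0.0015],0],
    [[0,0,0],[0,0,-0.0015],0],
    [[0,0,0],[0,0,-0.0015],0],
    [[0,0,0],[0,0,-0.0015],0],
    [[0,0,0],[0,0,0],0],
    [[0,0,0],[0,0,0],0]
  ]
}}

```text
time_s: 10.35
position: [0.5002, -0.0954, 0.059]
eef_rot: [-0.0, 0.68, 0.733, -0.0]
contact_force: [-0.6, -0.4, -1.1]
gripper_width: 0.203
```

```bash
python3 rd.py
```

```text
t 10.35 pos [ 0.5002 -0.0954  0.059 ] yaw 94.24 pitch -0.0 F [-0.62 -0.35 -1.06] M [-0.037  0.    -0.011] g 0.203
hook [ 0.5059 -0.1673  0.0646] eye [ 0.4987 -0.0701  0.0646]
```

Call:
{"api": "step_arm", "payload": {
  "commands": [
    [[0,0,0],[0,0,-0.0015],0],
    [[0,0,0],[0,0,-0.0015],0],
    [[0,0,0],[0,0,-0.0015],0],
    [[0,0,0],[0,0,0],0],
    [[0,0,0],[0,0,0],0]
  ]
}}

```text
time_s: 10.85
position: [0.5002, -0.0954, 0.0545]
eef_rot: [0.0, 0.68, 0.733, -0.0]
contact_force: [-0.1, 0.2, -1.0]
gripper_width: 0.207
```

```bash
python3 rd.py
```

```text
t 10.85 pos [ 0.5002 -0.0954  0.0545] yaw 94.24 pitch -0.0 F [-0.14  0.16 -1.02] M [-0.169 -0.018 -0.013] g 0.207
hook [ 0.5059 -0.1674  0.0601] eye [ 0.4987 -0.0701  0.0601]
```

Call:
{"api": "step_arm", "payload": {
  "commands": [
    [[0,0,0],[0,0.0005,0],0],
    [[0,0,0],[0,0,-0.0015],0],
    [[0,0,0],[0,0,-0.0015],0],
    [[0,0,0],[0,0,0],0],
    [[0,0,0],[0,0,0],0]
  ]
}}

```text
time_s: 11.35
position: [0.5002, -0.0949, 0.0515]
eef_rot: [0.0, 0.68, 0.733, 0.0]
contact_force: [-0.4, -1.4, -1.1]
gripper_width: 0.203
```

```bash
python3 rd.py; python3 - <<'E'
from h import *
im=eyes.camera('side'); cv2.imwrite('pics/s8.png',cv2.resize(im[140:200,220:300],None,fx=9,fy=9,interpolation=cv2.INTER_LANCZOS4))
im,s=snap('w8')
E
python3 rd.py
```

```text
t 11.35 pos [ 0.5002 -0.0949  0.0515] yaw 94.24 pitch -0.0 F [-0.44 -1.39 -1.09] M [-0.247 -0.101  0.028] g 0.203
hook [ 0.5059 -0.1668  0.0571] eye [ 0.4987 -0.0696  0.0571]
t 11.45 pos [ 0.5002 -0.0949  0.0515] yaw 94.24 pitch -0.0 F [ 0.85 -1.21 -1.39] M [-0.271 -0.048  0.044] g 0.206
hook [ 0.5059 -0.1669  0.0571] eye [ 0.4987 -0.0696  0.0571]
```

View pics/s8.png

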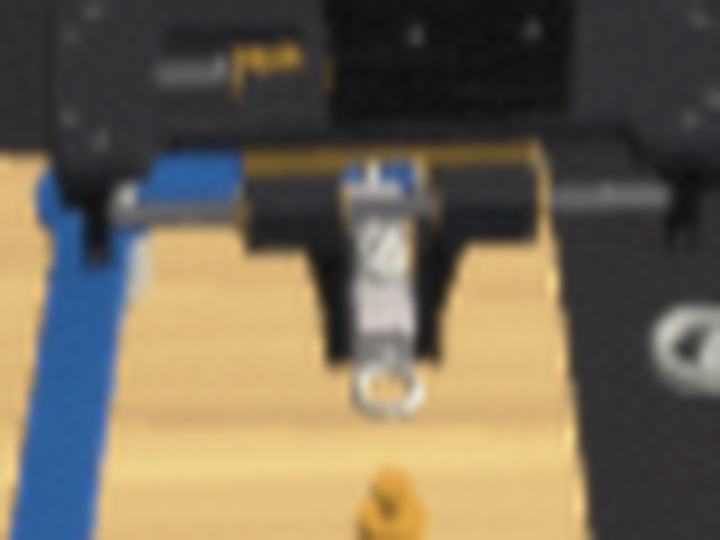

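View pics/w8.png

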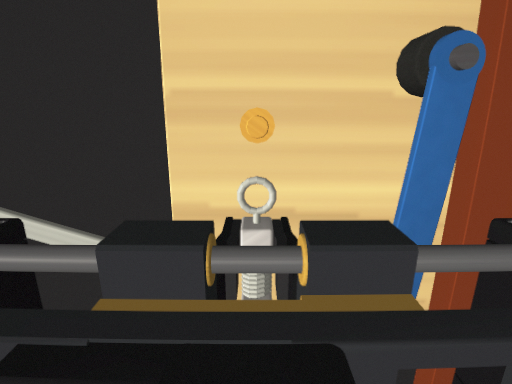

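Call:
{"api": "step_arm", "payload": {
  "commands": [
    [[0,0,0],[0,-0.0008,0],0],
    [[0,0,0],[0,0,-0.0015],0],
    [[0,0,0],[0,0,-0.0015],0],
    [[0,0,0],[0,0,-0.0015],0],
    [[0,0,0],[0,0,0],0],
    [[0,0,0],[0,0,0],0]
  ]
}}

```text
time_s: 12.05
position: [0.5001, -0.0956, 0.047]
eef_rot: [-0.0, 0.68, 0.733, -0.0]
contact_force: [0.3, -0.1, -1.4]
gripper_width: 0.202
```

```bash
python3 rd.py
```

```text
t 12.05 pos [ 0.5001 -0.0956  0.047 ] yaw 94.24 pitch 0.01 F [ 0.29 -0.06 -1.43] M [-0.114  0.086  0.003] g 0.202
hook [ 0.5058 -0.1676  0.0526] eye [ 0.4986 -0.0703  0.0526]
```

Call:
{"api": "step_arm", "payload": {
  "commands": [
    [[0,0,0],[0,0,-0.0015],0],
    [[0,0,0],[0,0,-0.0015],0],
    [[0,0,0],[0,0,-0.001],0],
    [[0,0,0],[0,0,-0.001],0],
    [[0,0,0],[0,0,0],0],
    [[0,0,0],[0,0,0],0]
  ]
}}

```text
time_s: 12.65
position: [0.5003, -0.0956, 0.0421]
eef_rot: [0.0, 0.68, 0.733, 0.0]
contact_force: [-0.3, 0.3, -0.6]
gripper_width: 0.205
```

```bash
python3 rd.py
```

```text
t 12.65 pos [ 0.5003 -0.0956  0.0421] yaw 94.24 pitch 0.0 F [-0.31  0.27 -0.59] M [-0.068 -0.004 -0.059] g 0.205
hook [ 0.5059 -0.1676  0.0477] eye [ 0.4987 -0.0704  0.0477]
```

Call:
{"api": "step_arm", "payload": {
  "commands": [
    [[1.75,0.13,0],[0,0,0.0022],0],
    [[1.75,0.13,0],[0,0,0.0022],0],
    [[1.75,0.13,0],[0,0,0.0022],0],
    [[1.75,0.13,0],[0,0,0.0022],0],
    [[0,0,0],[0,0,0],0],
    [[0,0,0],[0,0,0],0]
  ]
}}

```text
time_s: 13.25
position: [0.5003, -0.0959, 0.0509]
eef_rot: [-0.045, 0.679, 0.731, 0.042]
contact_force: [0.3, 0.2, -0.5]
gripper_width: 0.207
```

```bash
python3 rd.py
```

```text
t 13.25 pos [ 0.5003 -0.0959  0.0509] yaw 94.23 pitch 6.98 F [ 0.31  0.18 -0.51] M [-0.298  0.005 -0.029] g 0.207
hook [ 0.5059 -0.168   0.0477] eye [ 0.4988 -0.0715  0.0595]
```

Call:
{"api": "step_arm", "payload": {
  "commands": [
    [[0,0,0],[-0.0002,0.002,0.0002],0],
    [[0,0,0],[-0.0001,0.002,0.0002],0],
    [[0,0,0],[-0.0002,0.002,0.0003],0],
    [[0,0,0],[-0.0001,0.002,0.0002],0],
    [[0,0,0],[-0.0002,0.001,0.0001],0],
    [[0,0,0],[0,0,0],0],
    [[0,0,0],[0,0,0],0]
  ]
}}

```text
time_s: 13.95
position: [0.4994, -0.0864, 0.0519]
eef_rot: [-0.045, 0.679, 0.731, 0.042]
contact_force: [0.2, -0.8, -2.9]
gripper_width: 0.201
```

```bash
python3 rd.py;  python3 - <<'E'
from h import *
im=eyes.camera('side'); cv2.imwrite('pics/s9.png',cv2.resize(im[140:265,150:300],None,fx=4.8,fy=4.8,interpolation=cv2.INTER_LANCZOS4))
im,s=snap('w9')
E
```

```text
t 13.95 pos [ 0.4994 -0.0864  0.0519] yaw 94.25 pitch 7.04 F [ 0.17 -0.8  -2.92] M [-0.307 -0.013  0.009] g 0.201
hook [ 0.5051 -0.1585  0.0486] eye [ 0.498  -0.062   0.0606]
```

View pics/s9.png

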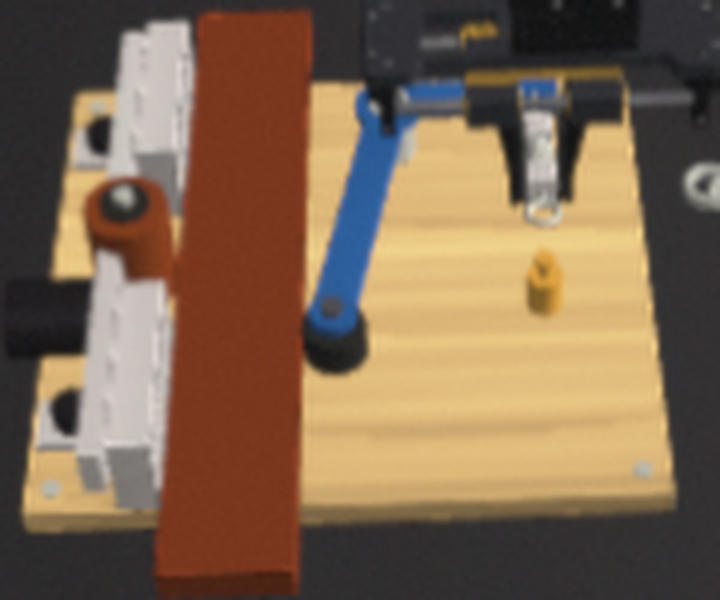

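View pics/w9.png

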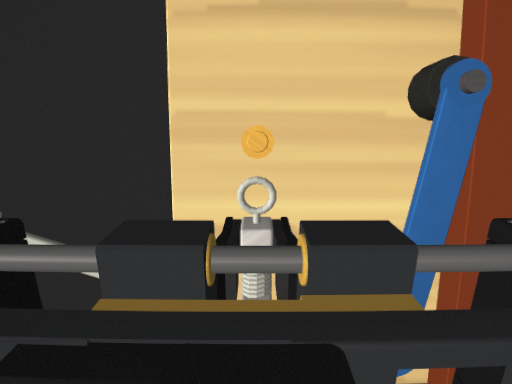

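Call:
{"api": "step_arm", "payload": {
  "commands": [
    [[0,0,0],[-0.0002,0.0025,0.0003],0],
    [[0,0,0],[-0.0002,0.0025,0.0003],0],
    [[0,0,0],[-0.0001,0.0025,0.0003],0],
    [[0,0,0],[-0.0002,0.0025,0.0003],0],
    [[0,0,0],[-0.0001,0.0025,0.0003],0],
    [[0,0,0],[0,0,0],0],
    [[0,0,0],[0,0,0],0]
  ]
}}

```text
time_s: 14.75
position: [0.4988, -0.0758, 0.0534]
eef_rot: [-0.044, 0.68, 0.731, 0.041]
contact_force: [0.3, -6.8, -3.3]
gripper_width: 0.203
```

```bash
python3 rd.py;  python3 - <<'E'
from h import *
im,s=snap('w10')
E
```

```text
t 14.75 pos [ 0.4988 -0.0758  0.0534] yaw 94.19 pitch 6.88 F [ 0.28 -6.81 -3.3 ] M [-1.655 -0.121  0.03 ] g 0.203
hook [ 0.5044 -0.1479  0.0503] eye [ 0.4974 -0.0514  0.062 ]
```

View pics/w10.png

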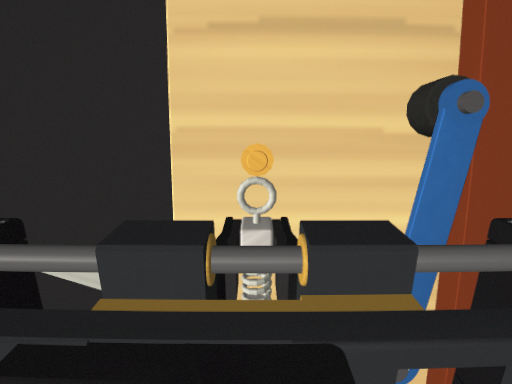

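Call:
{"api": "step_arm", "payload": {
  "commands": [
    [[0,0,0],[-0.0002,0.0025,0.0003],0],
    [[0,0,0],[-0.0002,0.0025,0.0003],0],
    [[0,0,0],[-0.0001,0.0025,0.0003],0],
    [[0,0,0],[-0.0002,0.0025,0.0003],0],
    [[0,0,0],[-0.0001,0.0025,0.0003],0],
    [[0,0,0],[-0.0001,0.002,0.0003],0],
    [[0,0,0],[0,0,0],0],
    [[0,0,0],[0,0,0],0]
  ]
}}

```text
time_s: 15.6
position: [0.4981, -0.0636, 0.055]
eef_rot: [-0.042, 0.68, 0.731, 0.04]
contact_force: [1.3, -11.5, -5.2]
gripper_width: 0.206
```

```bash
python3 rd.py;  python3 - <<'E'
from h import *
im,s=snap('w11')
cv2.imwrite('pics/w11c.png',cv2.resize(im[140:240,200:320],None,fx=6,fy=6,interpolation=cv2.INTER_LANCZOS4))
E
```

```text
t 15.6 pos [ 0.4981 -0.0636  0.055 ] yaw 94.1 pitch 6.71 F [  1.33 -11.54  -5.19] M [-2.648 -0.201  0.018] g 0.206
hook [ 0.5036 -0.1357  0.0521] eye [ 0.4966 -0.0392  0.0635]
```

View pics/w11c.png

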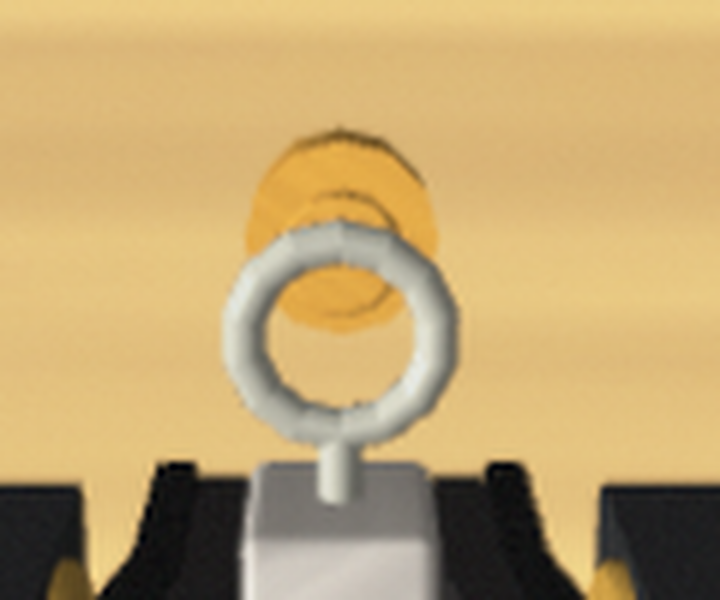

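```bash
python3 - <<'E'
from h import *
s=st('pics/w11.npy'); f=lambda x,y:((x+.5)/6-.5+200,(y+.5)/6-.5+140)
print('head',onz('wrist',*f(342,254),.057,s),'eye',onz('wrist',*f(341,333),.0635,s))
E
```

```text
head [ 0.49632934 -0.03259016  0.057     ] eye [ 0.49668191 -0.0390682   0.0635    ]
```

Call:
{"api": "step_arm", "payload": {
  "commands": [
    [[0,0,0],[-0.0002,0.002,0],0],
    [[0,0,0],[-0.0002,0.002,0],0],
    [[0,0,0],[-0.0001,0.002,0],0],
    [[0,0,0],[0,0.0015,0],0],
    [[0,0,0],[0,0,0],0],
    [[0,0,0],[0,0,0],0],
    [[0,0,0],[0,0,0],0]
  ]
}}

```text
time_s: 16.35
position: [0.4979, -0.0575, 0.0552]
eef_rot: [-0.041, 0.681, 0.73, 0.04]
contact_force: [0.8, -13.7, -4.0]
gripper_width: 0.203
```

```bash
python3 rd.py;  python3 - <<'E'
from h import *
im,s=snap('w12')
cv2.imwrite('pics/w12c.png',cv2.resize(im[140:240,200:320],None,fx=6,fy=6,interpolation=cv2.INTER_LANCZOS4))
E
```

```text
t 16.35 pos [ 0.4979 -0.0575  0.0552] yaw 94.04 pitch 6.62 F [  0.83 -13.68  -4.03] M [-3.238 -0.122  0.01 ] g 0.203
hook [ 0.5033 -0.1297  0.0524] eye [ 0.4965 -0.0331  0.0637]
```

View pics/w12c.png

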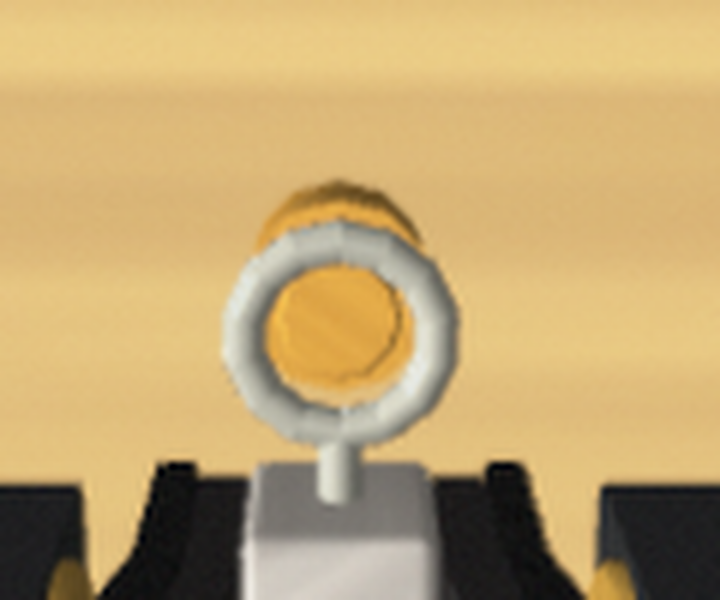

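```bash
python3 - <<'E'
from h import *
s=st('pics/w12.npy'); f=lambda x,y:((x+.5)/6-.5+200,(y+.5)/6-.5+140)
print('head',onz('wrist',*f(337,318),.057,s),'eye',onz('wrist',*f(341,333),.0637,s))
for P in ([.4964,-.0326,.057],):
    for a in range(0,360,45):
        p=proj('wrist',np.array(P)+.006*np.array([np.cos(np.radians(a)),np.sin(np.radians(a)),0]),s); print(((p[0]-200+.5)*6-.5).round(0),((p[1]-140+.5)*6-.5).round(0),end='; ')
E
```

```text
head [ 0.49612024 -0.03268649  0.057     ] eye [ 0.49650014 -0.03296662  0.0637    ]
403.0 322.0; 388.0 276.0; 344.0 255.0; 299.0 270.0; 277.0 313.0; 293.0 358.0; 336.0 379.0; 381.0 364.0;
```

Call:
{"api": "step_arm", "payload": {
  "commands": [
    [[0,0,0],[-0.0003,0.0004,0],0],
    [[-0.8,-0.06,0],[0,-0.0001,-0.0016],0],
    [[-0.8,-0.06,0],[0,-0.0001,-0.0016],0],
    [[-0.8,-0.06,0],[0,-0.0001,-0.0016],0],
    [[0,0,0],[0,0,0],0],
    [[0,0,0],[0,0,0],0]
  ]
}}

```text
time_s: 17.0
position: [0.4978, -0.0573, 0.0507]
eef_rot: [-0.026, 0.681, 0.731, 0.026]
contact_force: [0.5, -13.3, -2.7]
gripper_width: 0.207
```

```bash
python3 rd.py;  python3 - <<'E'
from h import *
im,s=snap('w13')
cv2.imwrite('pics/w13c.png',cv2.resize(im[140:240,200:320],None,fx=6,fy=6,interpolation=cv2.INTER_LANCZOS4))
f=lambda p:(((p[0]-200+.5)*6-.5).round(0),((p[1]-140+.5)*6-.5).round(0))
print('eye px pred',f(proj('wrist',s['position']+q2R(s['eef_rot']).as_matrix()@np.array([.0253,.00035,-.0056]),s)),'head',f(proj('wrist',[.4962,-.0326,.057],s)))
E
```

```text
t 17.0 pos [ 0.4978 -0.0573  0.0507] yaw 94.06 pitch 4.22 F [  0.51 -13.34  -2.74] M [-3.315 -0.122 -0.01 ] g 0.207
hook [ 0.5033 -0.1295  0.051 ] eye [ 0.4964 -0.0325  0.0581]
eye px pred (np.float64(341.0), np.float64(334.0)) head (np.float64(338.0), np.float64(332.0))
```

View pics/w13c.png

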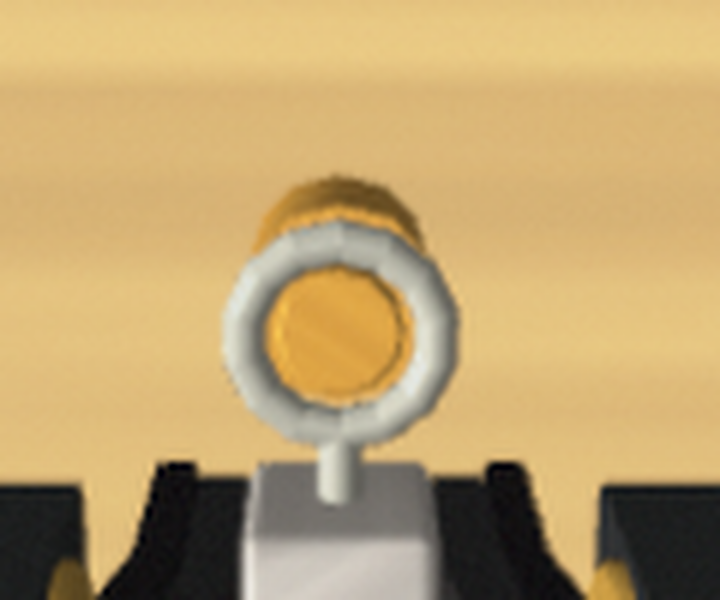

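Call:
{"api": "step_arm", "payload": {
  "commands": [
    [[0,0,0],[-0.0005,0,0],0],
    [[-0.5,-0.04,0],[0,-0.0001,-0.001],0],
    [[-0.5,-0.04,0],[0,0,-0.001],0],
    [[-0.5,-0.04,0],[0,-0.0001,-0.001],0],
    [[0,0,0],[0,0,0],0],
    [[0,0,0],[0,0,0],0]
  ]
}}

```text
time_s: 17.65
position: [0.4977, -0.0575, 0.0479]
eef_rot: [-0.016, 0.681, 0.731, 0.018]
contact_force: [0.8, -13.9, -1.0]
gripper_width: 0.202
```

```bash
python3 rd.py;  python3 - <<'E'
from h import *
im,s=snap('w14')
cv2.imwrite('pics/w14c.png',cv2.resize(im[140:240,200:320],None,fx=6,fy=6,interpolation=cv2.INTER_LANCZOS4))
E
```

```text
t 17.65 pos [ 0.4977 -0.0575  0.0479] yaw 94.06 pitch 2.72 F [  0.85 -13.87  -1.04] M [-3.282 -0.206  0.022] g 0.202
hook [ 0.5031 -0.1297  0.0501] eye [ 0.4962 -0.0325  0.0547]
```

View pics/w14c.png

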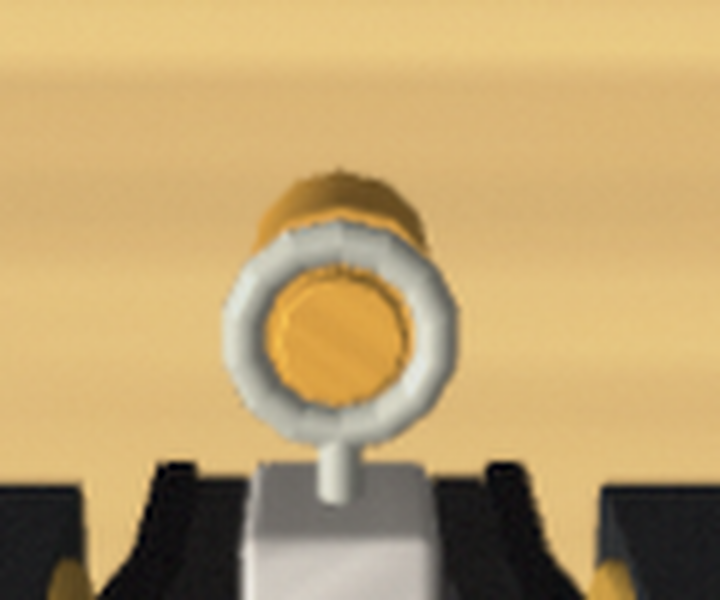

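Call:
{"api": "step_arm", "payload": {
  "commands": [
    [[-0.6,-0.04,0],[-0.0002,-0.0003,-0.0014],0],
    [[-0.6,-0.04,0],[0,-0.0001,-0.0014],0],
    [[0,0,0],[0,0,0],0],
    [[0,0,0],[0,0,0],0]
  ]
}}

```text
time_s: 18.1
position: [0.4977, -0.0579, 0.0454]
eef_rot: [-0.008, 0.682, 0.732, 0.011]
contact_force: [0.8, -13.8, -0.4]
gripper_width: 0.199
```

```bash
python3 rd.py
```

```text
t 18.1 pos [ 0.4977 -0.0579  0.0454] yaw 94.07 pitch 1.52 F [  0.81 -13.81  -0.4 ] M [-3.317 -0.272 -0.024] g 0.199
hook [ 0.5031 -0.13    0.0491] eye [ 0.4962 -0.0328  0.0516]
```

Call:
{"api": "step_arm", "payload": {
  "commands": [
    [[-0.4,-0.03,0],[0,-0.0001,-0.001],0],
    [[-0.4,-0.03,0],[0,0,-0.001],0],
    [[-0.4,-0.03,0],[0,-0.0001,-0.001],0],
    [[0,0,0],[0,0,0],0],
    [[0,0,0],[0,0,0],0]
  ]
}}

```text
time_s: 18.6
position: [0.4978, -0.0581, 0.0427]
eef_rot: [-0.001, 0.682, 0.732, 0.004]
contact_force: [0.3, -12.7, 2.4]
gripper_width: 0.199
```

```bash
python3 rd.py;  python3 - <<'E'
from h import *
im,s=snap('w15')
cv2.imwrite('pics/w15c.png',cv2.resize(im[140:240,200:320],None,fx=6,fy=6,interpolation=cv2.INTER_LANCZOS4))
E
```

```text
t 18.6 pos [ 0.4978 -0.0581  0.0427] yaw 94.06 pitch 0.33 F [  0.29 -12.7    2.44] M [-3.514 -0.213  0.029] g 0.199
hook [ 0.5032 -0.1302  0.0478] eye [ 0.4963 -0.0329  0.0484]
```

View pics/w15c.png

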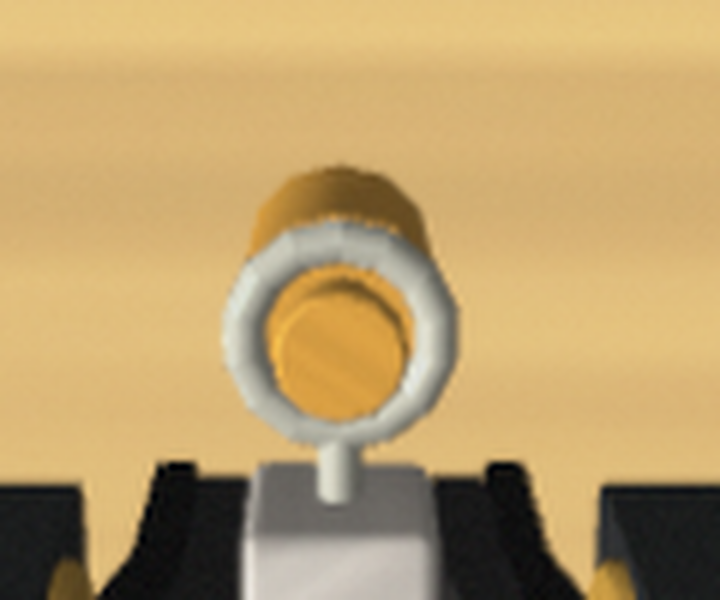

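Call:
{"api": "step_arm", "payload": {
  "commands": [
    [[0,0,0],[0.0001,-0.001,0],0],
    [[0,0,0],[0.0001,-0.001,0],0],
    [[0,0,0],[0,-0.001,0],0],
    [[0,0,0],[0.0001,-0.001,0],0],
    [[0,0,0],[0,0,0],0],
    [[0,0,0],[0,0,0],0]
  ]
}}

```text
time_s: 19.25
position: [0.498, -0.0608, 0.0427]
eef_rot: [-0.001, 0.681, 0.732, 0.004]
contact_force: [0.3, -11.8, 3.7]
gripper_width: 0.2
```

```bash
python3 rd.py
```

```text
t 19.25 pos [ 0.498  -0.0608  0.0427] yaw 94.09 pitch 0.42 F [  0.34 -11.75   3.73] M [-2.858 -0.179  0.007] g 0.2
hook [ 0.5035 -0.1329  0.0477] eye [ 0.4965 -0.0356  0.0484]
```

Call:
{"api": "step_arm", "payload": {
  "commands": [
    [[0,0,0],[0,0,0.0006],0],
    [[0,0,0],[0,-0.001,0],0],
    [[0,0,0],[0.0001,-0.001,0],0],
    [[0,0,0],[0,-0.001,0],0],
    [[0,0,0],[0,0,0],0],
    [[0,0,0],[0,0,0],0]
  ]
}}

```text
time_s: 19.85
position: [0.4979, -0.0611, 0.0431]
eef_rot: [-0.003, 0.681, 0.732, 0.005]
contact_force: [1.3, -5.9, 2.9]
gripper_width: 0.205
```

```bash
python3 rd.py;  python3 - <<'E'
from h import *
im,s=snap('w16')
cv2.imwrite('pics/w16c.png',cv2.resize(im[140:240,200:320],None,fx=6,fy=6,interpolation=cv2.INTER_LANCZOS4))
E
```

```text
t 19.85 pos [ 0.4979 -0.0611  0.0431] yaw 94.19 pitch 0.6 F [ 1.26 -5.86  2.88] M [-1.608 -0.125 -0.055] g 0.205
hook [ 0.5035 -0.1332  0.0479] eye [ 0.4964 -0.0359  0.0489]
```

View pics/w16c.png

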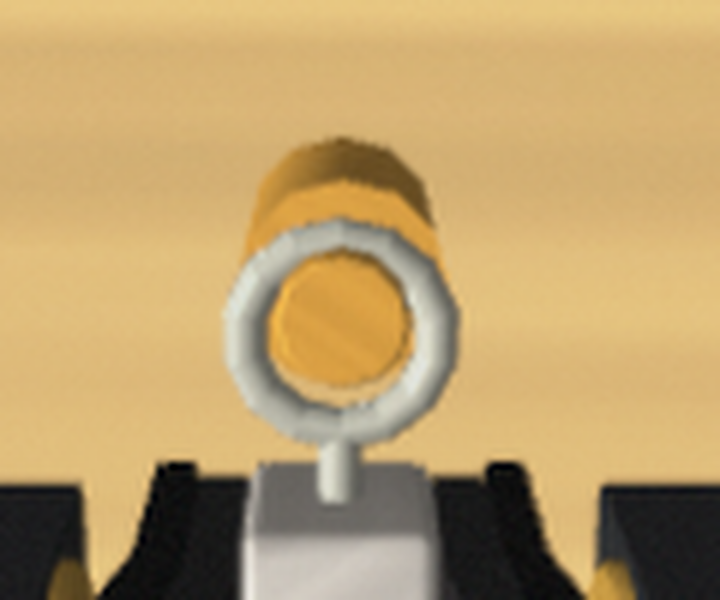

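Call:
{"api": "step_arm", "payload": {
  "commands": [
    [[0,0,0],[0,-0.001,0.0003],0],
    [[0,0,0],[0,-0.001,0.0002],0],
    [[0,0,0],[0,-0.0008,0],0],
    [[0,0,0],[0,0,0],0],
    [[0,0,0],[0,0,0],0]
  ]
}}

```text
time_s: 20.4
position: [0.4978, -0.0614, 0.0431]
eef_rot: [-0.004, 0.68, 0.733, 0.005]
contact_force: [4.3, 1.8, 3.5]
gripper_width: 0.205
```

```bash
python3 rd.py
```

```text
t 20.4 pos [ 0.4978 -0.0614  0.0431] yaw 94.3 pitch 0.76 F [4.27 1.85 3.5 ] M [ 0.037 -0.916 -0.095] g 0.205
hook [ 0.5036 -0.1335  0.0477] eye [ 0.4963 -0.0362  0.049 ]
```

Call:
{"api": "step_arm", "payload": {
  "commands": [
    [[0,0,0],[0.0006,0.0003,0.0003],0],
    [[0,0,0],[0.0006,0.0003,0.0003],0],
    [[0,0,0],[0,0,0],0],
    [[0,0,0],[0,0,0],0]
  ]
}}

```text
time_s: 20.8
position: [0.4978, -0.0615, 0.0431]
eef_rot: [-0.005, 0.68, 0.733, 0.004]
contact_force: [4.7, 2.2, -0.0]
gripper_width: 0.203
```

```bash
python3 rd.py; python3 - <<'E'
from h import *
im=eyes.camera('side'); cv2.imwrite('pics/s17.png',cv2.resize(im[140:265,150:300],None,fx=4.8,fy=4.8,interpolation=cv2.INTER_LANCZOS4))
E
python3 rd.py
```

```text
t 20.8 pos [ 0.4978 -0.0615  0.0431] yaw 94.27 pitch 0.74 F [ 4.69  2.24 -0.04] M [ 0.272 -0.875 -0.135] g 0.203
hook [ 0.5035 -0.1335  0.0478] eye [ 0.4962 -0.0363  0.0491]
t 20.85 pos [ 0.4978 -0.0615  0.0432] yaw 94.26 pitch 0.74 F [4.7  4.09 0.87] M [ 0.327 -0.874 -0.075] g 0.205
hook [ 0.5035 -0.1335  0.0478] eye [ 0.4963 -0.0363  0.0491]
```

View pics/s17.png

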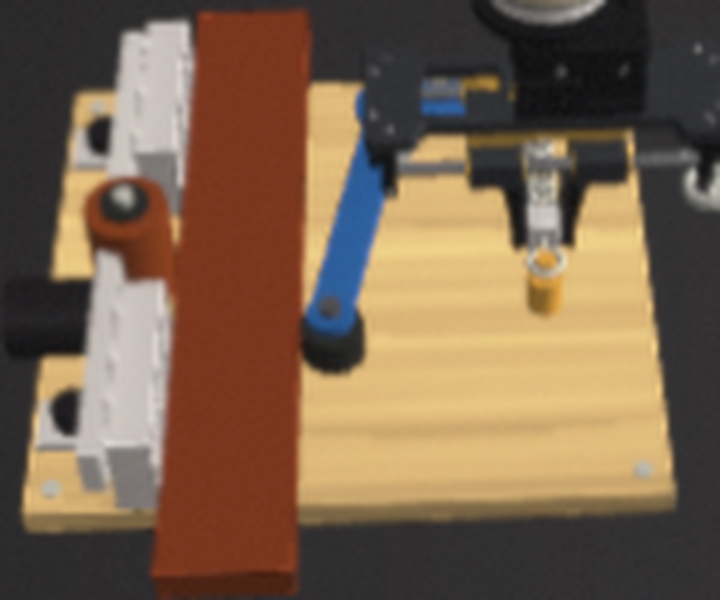

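Call:
{"api": "step_arm", "payload": {
  "commands": [
    [[0,0,0],[0.001,0.001,0],0],
    [[0,0,0],[0.001,0.0005,0],0],
    [[0,0,0],[0,0,0],0]
  ]
}}

```text
time_s: 21.15
position: [0.4979, -0.0614, 0.043]
eef_rot: [-0.006, 0.681, 0.733, 0.003]
contact_force: [-1.7, 0.1, 5.0]
gripper_width: 0.207
```

```bash
python3 rd.py
```

```text
t 21.15 pos [ 0.4979 -0.0614  0.043 ] yaw 94.2 pitch 0.7 F [-1.7   0.08  5.03] M [-0.441  0.301 -0.031] g 0.207
hook [ 0.5036 -0.1334  0.0477] eye [ 0.4964 -0.0362  0.0489]
```

Call:
{"api": "step_arm", "payload": {
  "commands": [
    [[0,0,0],[0,0,0],25],
    [[0,0,0],[0,0,0],32],
    [[0,0,0],[0,0,0],40],
    [[0,0,0],[0,0,0],40],
    [[0,0,0],[0,0,0],40]
  ]
}}

```text
time_s: 21.65
position: [0.4995, -0.0606, 0.0431]
eef_rot: [-0.005, 0.68, 0.733, 0.004]
contact_force: [-0.4, 0.2, 0.7]
gripper_width: 0.391
```

```bash
python3 rd.py;  python3 - <<'E'
from h import *
im,s=snap('w18')
E
```

```text
t 21.65 pos [ 0.4995 -0.0606  0.0431] yaw 94.24 pitch 0.71 F [-0.39  0.21  0.74] M [-0.025  0.033 -0.008] g 0.391
hook [ 0.5052 -0.1326  0.0478] eye [ 0.498  -0.0354  0.049 ]
```

View pics/w18.png

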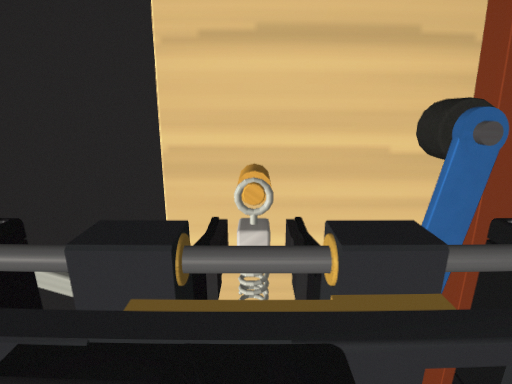

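Call:
{"api": "step_arm", "payload": {
  "commands": [
    [[0,0,0],[0,0,0.01],40],
    [[0,0,0],[0,0,0.02],40],
    [[0,0,0],[0,0,0.03],40],
    [[0,0,0],[0,0,0.04],40],
    [[0,0,0],[0,-0.02,0.04],40],
    [[0,0,0],[0,-0.04,0.03],40],
    [[0,0,0],[0,-0.03,0],40],
    [[0,0,0],[0,0,0],40]
  ]
}}

```text
time_s: 22.5
position: [0.4996, -0.1557, 0.2156]
eef_rot: [-0.002, 0.683, 0.73, 0.005]
contact_force: [0.3, 0.1, -0.0]
gripper_width: 0.4
```

Call:
{"api": "step_arm", "payload": {
  "commands": [
    [[0,0,0],[0,-0.035,0],40],
    [[0,0,0],[0,-0.035,0],40],
    [[0,0,0],[0,0,0],40],
    [[0,0,0],[0,0,0],40],
    [[0,0,0],[0,0,0],40]
  ]
}}

```text
time_s: 23.0
position: [0.4999, -0.2187, 0.213]
eef_rot: [-0.005, 0.68, 0.733, 0.004]
contact_force: [0.7, 0.8, -0.0]
gripper_width: 0.398
```

```bash
python3 rd.py;  python3 - <<'E'
from h import *
im,s=snap('w19')
cv2.imwrite('pics/w19c.png',cv2.resize(im[0:235,180:440],None,fx=2.5,fy=2.5,interpolation=cv2.INTER_LANCZOS4))
im=eyes.camera('side'); cv2.imwrite('pics/s19.png',im); cv2.imwrite('pics/s19c.png',cv2.resize(im[140:265,150:300],None,fx=4.8,fy=4.8,interpolation=cv2.INTER_LANCZOS4))
E
```

```text
t 23.0 pos [ 0.4999 -0.2187  0.213 ] yaw 94.36 pitch 0.78 F [ 0.65  0.82 -0.05] M [-0.04  -0.014  0.011] g 0.398
hook [ 0.5057 -0.2908  0.2176] eye [ 0.4983 -0.1936  0.219 ]
```

View pics/w19c.png

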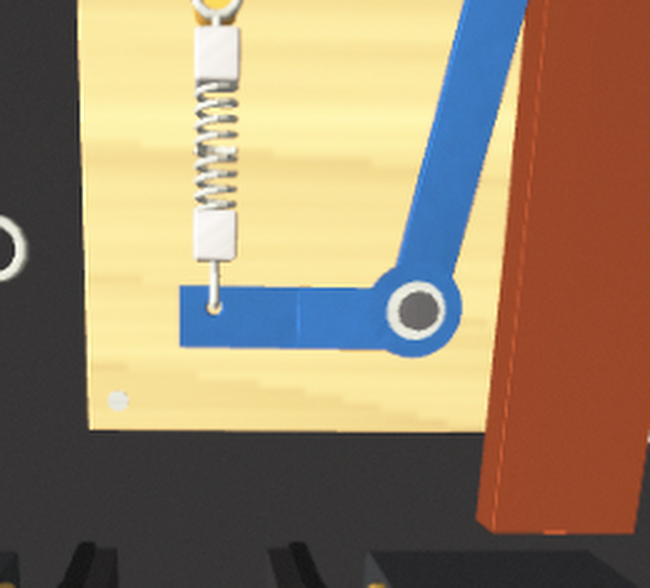

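View pics/s19c.png

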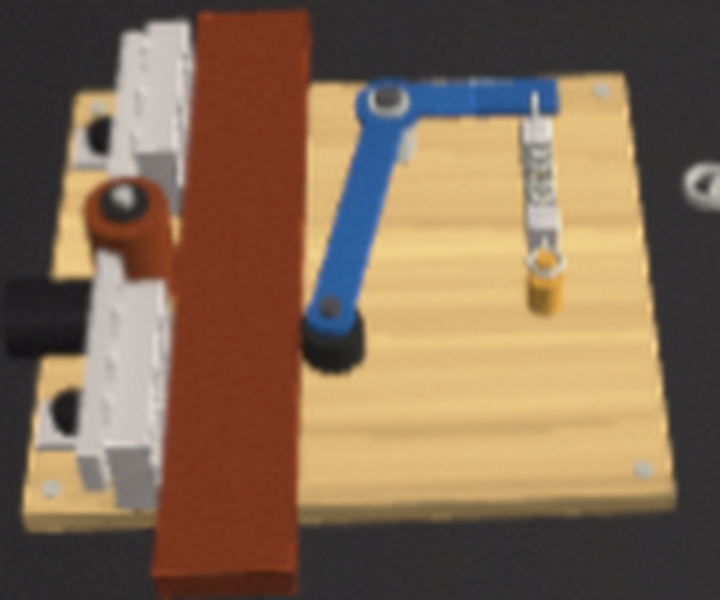

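The hook shows in the hole at w19c (214,307), the head sits inside the eye with the ring under it, the coil is stretched, and the roller bears on the blank (s19c 333,340). The robot is well clear, so I'm handing in.

```bash
python3 - <<'E'
from h import *
a=cv2.imread('pics/side0.png').astype(int); b=cv2.imread('pics/s19.png').astype(int)
d=(abs(a-b).max(2)>60).astype(np.uint8); n,l,st_,c=cv2.connectedComponentsWithStats(d)
print([ (st_[i][:4].tolist(),int(st_[i][4])) for i in range(1,n) if st_[i][4]>25])
print(robot.finish_job())
E
```

```text
[([246, 0, 40, 55], 1451), ([468, 0, 44, 107], 1607), ([260, 63, 43, 42], 787), ([464, 68, 20, 10], 175), ([245, 75, 14, 3], 34), ([255, 88, 2, 17], 31), ([464, 122, 34, 16], 100), ([501, 138, 7, 14], 49), ([244, 159, 22, 25], 125), ([212, 166, 14, 52], 240), ([223, 170, 11, 49], 232), ([465, 179, 15, 8], 75), ([260, 183, 7, 10], 43), ([242, 330, 49, 22], 376)]
the job is handed in; nothing more can be done
None
```

View pics/s19.png

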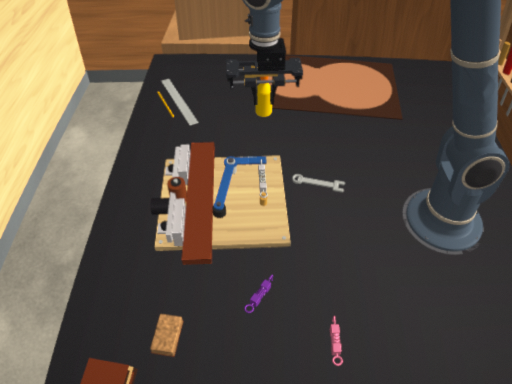

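The spring is fitted at both ends and I've handed the job in, at about 23 s of the 64 s allowed. The hand-in gave no verdict.

**What I did:** I took the silver spring, leaving the purple and pink look-alikes alone, and gripped it by the block at its eye end. I let the hook down through the hole in the blue arm without any noticeable vertical force. Pulling then swung the arm shut. I stretched the spring to about 14 N, roughly 28 mm by the spring's rate and under the 36 mm limit. I lowered the eye over the post's head without forcing it, eased it back onto the neck, let go and moved clear.

**Last checks:**
- **Spring:** After I let go, the wrist and side pictures show the hook in the hole, the eye around the post below its head, and the coil stretched.
- **Roller and blank:** The roller lies against the blank. I judged from the side picture that the blank is against the fence and did not measure any gap.
- **Other things on the bench:** The wrench, cork block and both look-alikes stand where they were. The gripper partly hides the glue bottle from the side camera, but its foot shows in the same place.
- **Forces:** Seating the eye gave up to about 5 N sideways and upward. I eased the sideways part to under 2 N before opening the jaws; about 5 N upward was still there and went when they opened.

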